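# Reassemble the bench centrifuge after cleaning

### The arm

A 7-joint arm with a two-finger parallel gripper is mounted at the origin on the work surface. World frame = base frame: x ahead of the robot, y to its left, z up, the work surface at z = 0. Lengths are in m, angles in rad, forces in N, time in s.
With the tool pointing down it reaches from about 0.425 to 0.8 m from the base axis. Payload 8.3 kg.
Tool frame: the origin (TCP) lies at the very end of the fingers, on their centre line; the grasp point (between the pads) lies behind it (ctrl.grip_point_offset is the z of the grasp point in the tool frame, in m); z points along the fingers, x is the direction in which the jaws open and shut, and the axes are right-handed (so a half turn about z gives the same grasp; the last joint's range is limited). The gripper opens to 85 mm and grips with 20 to 120 N. Pads are 22 mm wide; open, the fingers measure 114 mm over their backs; the gripper's body (76 mm by 85 mm) begins 54 mm behind the grasp point. The pads swing forward as they close: fully open they stand 13 mm farther back than shut.
Start: joints at [-1.323, 0.383, 0.016, 1.37, -0.006, 1.388, -0.046], TCP at [0.191, 0.595, 0.231] pointing down, gripper open.
Joint ranges: [-2.95, 2.95], [-0.25, 2.06], [-1.52, 1.56], [0.18, 2.33], [-1.44, 4.58], [0.02, 2.06], [-3.01, 3.01]. Speed limits (rad/s): [2.39, 2.39, 3.01, 3.01, 3.14, 3.14, 3.14].

### API

Orientations are given as a 3x3 rotation matrix whose columns are the frame's x, y, z axes.
In Python, from workcell import ctrl gives the robot as it stands.
- The arm moves only by the tool step_arm, never from a script. Its arguments are lists of equal length, an entry for each row: "linear": the shift along the tool's x, y, z normalised to -1 to 1, where 1 is 600 mm, a list of three; "angular": the turn, a rotation vector about the tool's x, y, z normalised to -1 to 1, where 1 is 90 degrees, a list of three; "fingers": the opening, from 0 (shut) to 1 (fully open). In form: {"linear": [[x, y, z], ...], "angular": [[ax, ay, az], ...], "fingers": [fingers, ...]}. A call has 1 to 10 rows; each row is the pose to reach, as a shift and turn from the pose commanded when the call began, along the tool's axes at that moment; what a row does not reach only later rows make up. A row lasts 1/8 s, in which the tool goes at most 62.5 mm and 10.7 degrees, less where a joint would pass 70% of its speed; a pose out of reach is approached as far as the arm can. A call with a number of a shift or a turn outside -1 to 1 is refused whole. A call with a gripper value outside its range is refused whole. The fingers move at their own pace and stop on an object; "squeeze" is the grip in N (left out, the last holds). Time passes only in rows, so rows that repeat a pose let the fingers close. It gives the time, the measured TCP pose, the force and the opening at its end, in the units of the state.
- ctrl.get_obs(): the state, without advancing time (a new reading comes with each control period).
- ctrl.read_camera(name): name is "side" or "top" or "wrist"; returns a dict with "frame" (384x512x3 uint8, red, green, blue), "vertical_fov" (degrees; the focal length in pixels is half the picture's height over the tangent of half this angle, whatever the lens; pixels are square), "cx", "cy" (the principal point, pixels), "eye" and "rotation" of the camera in the world. Camera axes: x right, y down, z forward; pixel columns grow to the right and rows downward; lengths in m; the calibration is good to about 2 mm. The wrist camera is an equidistant fisheye: a pixel r from the principal point sees the ray r / f radians off the axis. A picture is of the moment at which its call begins. There is no depth.
- ctrl.sign_off(): hands the job in, once; it reports no verdict.
The state is a dict: "clock": time; "joint_pos": joint angles; "qd": joint speeds; "joint_torque": joint torques, N m; "position": TCP position; "orientation": TCP orientation; "contact_force": force on the tool from outside, world axes, zero at the start; "wrist_torque": the same for the moment, N m; "finger_gap": finger opening in m.
Only numpy, scipy, OpenCV 4.12 (cv2) and the standard library are available. Lean on these libraries where they do the work, as an engineer would, in place of code of your own. Each camera call takes 0.05 s, during which the arm holds its last target. There are 200 camera calls.

### The job

The small centrifuge has been taken apart for cleaning; put it together again, lowering each part into place rather than dropping it. First set the blue rotor on the drive spindle, turned so that the groove under it (in line with its yellow bars) drops over the cross pin and it sits fully home; then lay the grey rotor lid over its hub, push the red locking knob down over the spindle onto the lid, and last stand the clear cover over the bowl. Let go of everything and leave the bottle, the spare rotor, the dishes and the tube rack where they are.

Things in the scene. Friction and masses are not known exactly. Their poses are not given: they have to be found in the camera images.
- rotor_mid (a point): Blue rotor, loose, upright: 90 mm across, flat rim 28 mm up, inside it a recess (floor 17-24 mm up) with 8 bores; central hub 24 mm across, top 46 mm up: grip the hub from above. 13 mm bore through the hub. A groove 11 mm wide, 8 deep crosses the underside through the axis along its x axis, marked by two yellow bars on top. 220 g. Point: on the axis, 23 mm above the underside, z up.
- lid_mid (a point): Rotor lid, loose, flat: dark grey disc 86 mm across, 4 mm thick, with a ribbed round collar in the middle, 42 mm across, its top 20 mm above the underside: grip the collar from above. Its 28 mm through hole goes over the rotor's hub; the disc then rests on the rotor's rim. 80 g. Point: on the axis, half-way up, 10 mm above the underside.
- knob_mid (a point): Red locking knob, loose, upright: ribbed cylinder 38 mm across, 28 mm high. A blind hole 13 mm across, 20 mm deep in its underside goes over the spindle's tip; the knob then rests on the top of the lid's collar. Pushed on by its own weight, not screwed. 60 g. Point: on the axis, half-way up, 14 mm above the underside.
- cover_mid (a point): Clear smoky-blue bowl cover, loose, mouth down: 141 mm across the mouth (132 inside), 66 mm high (inside 62), with a black knob on top, 28 mm across, 66 to 90 mm above the lower edge: grip that from above. It goes round the bowl's collar and stands on the deck. 160 g. Point: on the axis, 45 mm above the lower edge, 33 mm below the middle of the black knob.
- spindle_seat (a point): Drive spindle in the bowl. Point: on its axis on top of its black flange (48 mm across), where the rotor's underside rests. A steel shaft 10 mm across with domed tip rises 66 mm from it. An orange cross pin 44 mm long, 6 thick lies on the flange along this point's x axis; the rotor sinks the last 6 mm only with its groove along the pin (within 6 deg, either way round). Turns about z, with 0.04 N m drag.
- centrifuge: Small white bench centrifuge, fixed, 176 by 170 mm plus a sloping front panel at its -x side; deck 82 mm up. Round the open bowl (116 mm inside) a collar 122 mm across stands 6 mm above the deck. Origin: under the spindle axis, at bench level; the spindle's flange is 62 mm above it. Assembled heights above the flange: rotor rim 28, lid collar top 48, knob top 76, cover's lower edge 20 mm.
- media_bottle: Bystander: pale bottle of culture medium with a dark green cap, 58 mm across, 104 mm high, loose. Origin at the centre of its underside.
- spare_rotor: Bystander: spare rotor for tube strips, pale grey with green blocks and a green knob, 78 mm across, 30 mm high, loose; not the one wanted. Origin at the centre of its underside.
- dishes: Bystander: pile of five lidded culture dishes, 60 mm across, 75 mm high, loose. Origin at the centre of its underside.
- tube_rack: Bystander: purple rack with small capped tubes, 52 by 70 mm, 56 mm high, loose. Origin at the centre of its underside; long side along its y axis.
There are look-alikes about, which are no part of the job. Leave any orange look-alike of the part that bears rotor_mid alone. Leave any green look-alike of the part that bears knob_mid alone.

How it is judged:
By the outcome, as a careful person would: the job done as asked, in the order asked, and still so for the second after the job is handed in, with the robot touching nothing.
It also fails if it takes over 120 s, if anything falls off the work surface, if the arm or the gripper's body presses on something with over 40 N, if the wrist force passes 120 N, or if a joint passes its speed limit or range.

## Working session

There is one attempt and no reset: what is moved stays moved. The work goes in short steps, Python scripts to look and compute and a tool call to move; the robot and the scene stay as the last step left them, time stands still between calls to the robot, and variables do not carry over. Pictures are saved under pics/ and viewed, about 12 in all and at most 16, crops included, and the job is handed in when it is done.

Besides the shell and the picture viewer there is one more tool, called after "Request:" as name(argument=value, ...), one argument or row to a line, values as JSON. step_arm: Moves the arm, as the interface text tells. Its arguments: {"type":"object","properties":{"linear":{"type":"array"},"angular":{"type":"array"},"fingers":{"type":"array"},"squeeze":{"type":"number"}},"required":["linear","angular","fingers"]}

```bash
ls; mkdir -p pics; cat > h.py <<'E'
import numpy as np, cv2
from workcell import ctrl
def snap(n,tag):
    d=ctrl.read_camera(n); cv2.imwrite(f'pics/{tag}.png',cv2.cvtColor(d['frame'],cv2.COLOR_RGB2BGR)); 
    np.save(f'pics/{tag}.npy',d,allow_pickle=True); return d
def load(tag): return np.load(f'pics/{tag}.npy',allow_pickle=True).item()
def crop(tag,x0,y0,x1,y1,k,out):
    im=cv2.imread(f'pics/{tag}.png')[y0:y1,x0:x1]; cv2.imwrite(f'pics/{out}.png',cv2.resize(im,None,fx=k,fy=k,interpolation=cv2.INTER_CUBIC))
def ray(d,u,v,fish=False):
    f=d['frame'].shape[0]/2/np.tan(np.radians(d['vertical_fov'])/2)
    a=np.array([u-d['cx'],v-d['cy']])
    if fish:
        r=np.hypot(*a); t=r/f; c=np.array([*(a/max(r,1e-9)*np.sin(t)),np.cos(t)])
    else: c=np.array([*(a/f),1.])
    return np.array(d['rotation'])@c
def atz(d,u,v,z,fish=False):
    r=ray(d,u,v,fish); e=np.array(d['eye']); return e+r*(z-e[2])/r[2]
def proj(d,p,fish=False):
    c=np.array(d['rotation']).T@(np.array(p)-np.array(d['eye']))
    f=d['frame'].shape[0]/2/np.tan(np.radians(d['vertical_fov'])/2)
    if fish:
        rr=np.hypot(c[0],c[1]); t=np.arctan2(rr,c[2]); return np.array([d['cx'],d['cy']])+f*t*c[:2]/max(rr,1e-9)
    return np.array([d['cx'],d['cy']])+f*c[:2]/c[2]
E
python3 - <<'E'
from h import *
print(ctrl.grip_point_offset); o=ctrl.get_obs(); print({k:np.round(v,3) for k,v in o.items()})
for n in ('top','side','wrist'):
    d=snap(n,n+'0'); print(n,d['vertical_fov'],d['cx'],d['cy'],np.round(d['eye'],3),np.round(d['rotation'],3).tolist())
a=cv2.imread('pics/top0.png');cv2.imwrite('pics/top0b.png',cv2.resize(a,(800,600),interpolation=cv2.INTER_CUBIC))
b=cv2.imread('pics/side0.png');cv2.imwrite('pics/side0b.png',cv2.resize(b,(800,600),interpolation=cv2.INTER_CUBIC))
E
```

```text
pics
-0.0187
{'clock': np.float64(0.0), 'joint_pos': array([-1.323,  0.384,  0.016,  1.371, -0.006,  1.388, -0.046]), 'qd': array([ 0.   ,  0.002,  0.002,  0.   , -0.   , -0.001,  0.   ]), 'joint_torque': array([ 0.0000e+00, -6.2760e+01,  8.4500e-01, -3.7184e+01,  1.7000e-02,
        1.4000e-02,  0.0000e+00]), 'position': array([0.191, 0.595, 0.23 ]), 'orientation': array([[ 0.306,  0.952, -0.001],
       [ 0.952, -0.306, -0.002],
       [-0.002,  0.   , -1.   ]]), 'contact_force': array([ 0.729, -0.071,  0.107]), 'wrist_torque': array([ 0.019, -0.027, -0.01 ]), 'finger_gap': np.float64(0.086)}
top 52.34969678402286 255.1840349833014 198.98305380944606 [ 0.341 -0.007  1.084] [[-0.015, -0.989, 0.146], [-1.0, 0.014, -0.007], [0.005, -0.146, -0.989]]
side 49.221356396975544 253.3752860741692 196.51957783563267 [0.182 1.064 0.81 ] [[-0.968, -0.129, 0.213], [-0.249, 0.545, -0.801], [-0.013, -0.829, -0.56]]
wrist 65.70646984690485 255.42696259883422 185.81207651748042 [0.127 0.616 0.373] [[0.305, 0.918, 0.253], [0.952, -0.293, -0.083], [-0.003, 0.266, -0.964]]
```

View pics/top0b.png

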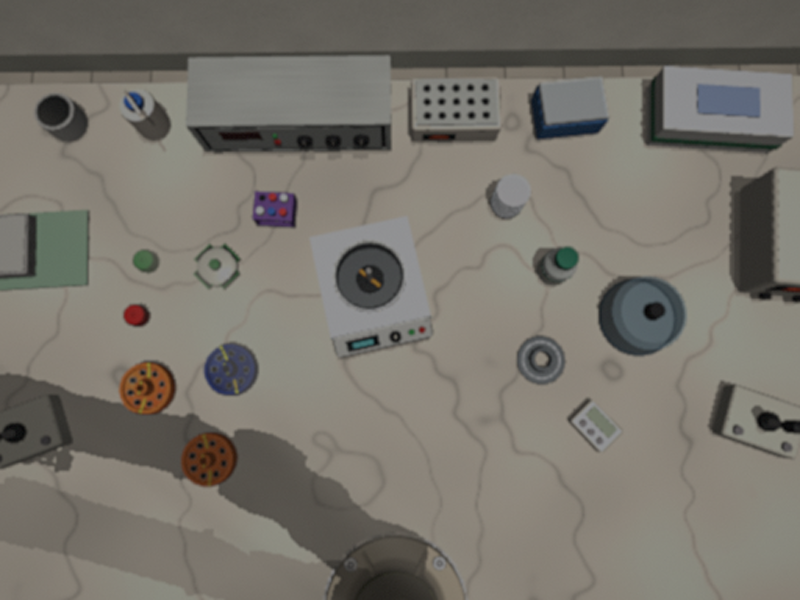

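View pics/side0b.png

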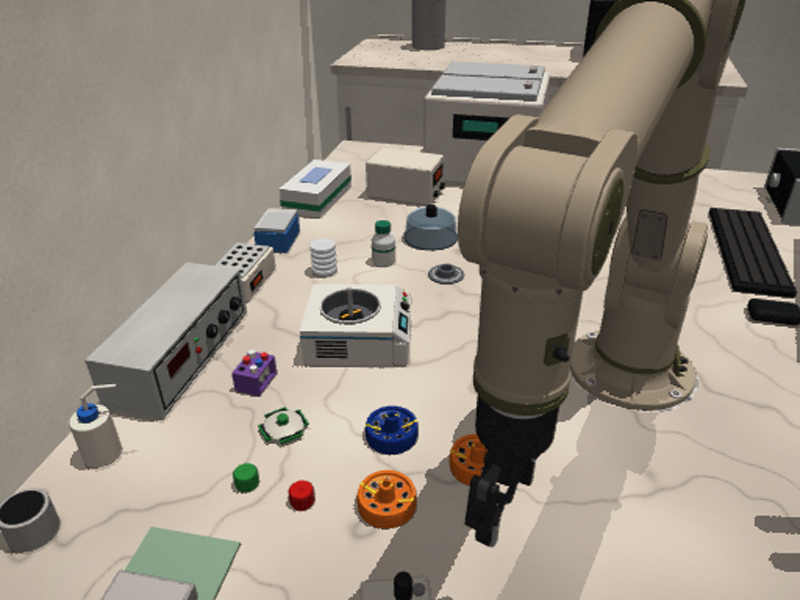

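The top view (800 px wide) shows the blue rotor at (231,369), with orange look-alikes at (147,388) and (209,459). The red knob is at (136,315), with a green look-alike at (145,260). The lid is at (541,359), the cover at (642,315) and the centrifuge bowl at (370,277). The blue rotor and red knob match the description by colour. I'll confirm this in enlarged crops.

```bash
python3 - <<'E'
from h import *
im=cv2.imread('pics/top0.png'); s=1.5625
def c(x,y,w,h,k):
    x=x/s;y=y/s; x0=int(x-w/2/k);y0=int(y-h/2/k); print('tile orig',x0,y0,k)
    return cv2.resize(im[y0:y0+h//k,x0:x0+w//k],(w,h),interpolation=cv2.INTER_CUBIC)
t=np.vstack([np.hstack([c(231,369,400,300,8),c(370,280,400,300,5)]),np.hstack([c(136,315,240,300,8),c(541,359,260,300,6),c(642,315,300,300,4)])])
cv2.imwrite('pics/m1.png',t)
d=load('top0')
for n,u,v,z in [('rotor',231,369,.03),('spindle',370,277,.128),('knob',136,315,.028),('lid',541,359,.02),('coverknob',655,311,.09)]:
    p=atz(d,u/s,v/s,z); print(n,np.round(p,3),np.hypot(*p[:2]))
E
```

```text
tile orig 122 217 8
tile orig 196 149 5
tile orig 72 182 8
tile orig 324 204 6
tile orig 373 164 4
rotor [0.399 0.275 0.03 ] 0.4847719567402335
spindle [0.537 0.031 0.128] 0.5382089298243607
knob [0.496 0.443 0.028] 0.6648141535845864
lid [ 0.41  -0.262  0.02 ] 0.48636090867658466
coverknob [ 0.482 -0.437  0.09 ] 0.6506286331251993
```

View pics/m1.png

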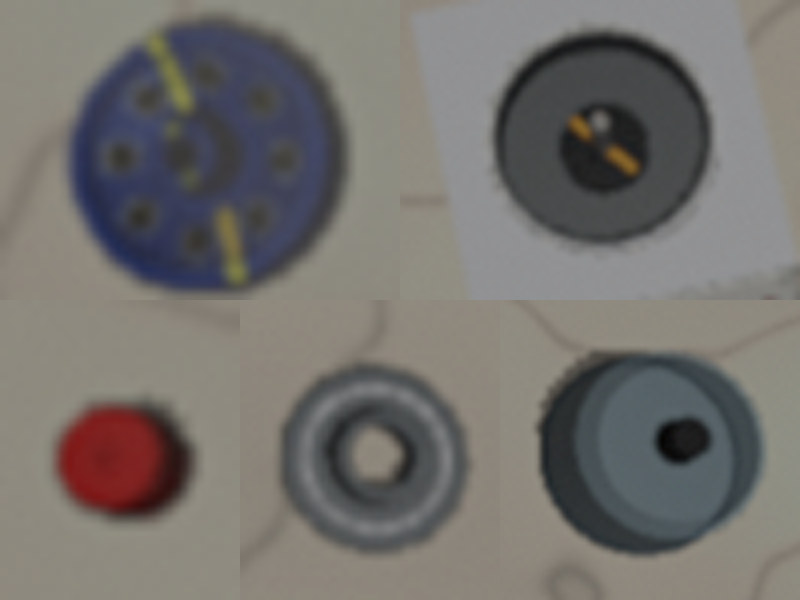

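```bash
cat >> h.py <<'E'
def yaw(): 
    R=np.array(ctrl.get_obs()['orientation']); return np.degrees(np.arctan2(R[1,0],R[0,0]))
def plan(p,yawdeg=None):
    "normalised linear/angular to reach TCP p pointing down with tool-x yaw"
    from scipy.spatial.transform import Rotation as Ro
    o=ctrl.get_obs(); R=np.array(o['orientation']); 
    y=np.radians(yaw() if yawdeg is None else yawdeg); c,s=np.cos(y),np.sin(y)
    T=np.array([[c,s,0],[s,-c,0],[0,0,-1.]])
    l=R.T@(np.array(p)-o['position'])/.6; a=Ro.from_matrix(R.T@T).as_rotvec()/(np.pi/2)
    print('lin',np.round(l,4),'ang',np.round(a,4))
E
python3 - <<'E'
from h import *
d=load('top0')
def w(ox,oy,k,x,y,z): return atz(d,ox+x/k,oy+y/k,z)
a=w(122,217,8,153,36,.028);b=w(122,217,8,237,280,.028);print('rotor',a,b,(a+b)/2,np.degrees(np.arctan2(*(a-b)[1::-1])))
a=w(196,149,5,170,118,.068);b=w(196,149,5,238,170,.068);print('pin',a,b,(a+b)/2,np.linalg.norm(a-b),np.degrees(np.arctan2(*(a-b)[1::-1])))
print('flange',w(196,149,5,204,147,.062), 'bowl',w(196,149,5,203,137,.088),'tip',w(196,149,5,199,118,.128))
print('knob',w(72,182,8,112,160,.028),'lid',w(324,204,6,134,158,.004),w(324,204,6,138,155,.020))
print('coverknob',w(373,164,4,185,139,.09))
plan([.37,.25,.24]); plan([.40,.27,.24])
E
```

```text
rotor [0.43939691 0.29430911 0.028     ] [0.35718221 0.26398237 0.028     ] [0.39828956 0.27914574 0.028     ] 20.2476339858573
pin [0.56253399 0.05098845 0.068     ] [0.5339744 0.0151833 0.068    ] [0.5482542  0.03308588 0.068     ] 0.04580020475009613 51.422773760188115
flange [0.54781981 0.03330284 0.062     ] bowl [0.54787    0.03274962 0.088     ] tip [0.54928171 0.03306655 0.128     ]
knob [0.49475073 0.44565828 0.028     ] lid [ 0.40916182 -0.26607258  0.004     ] [ 0.40949259 -0.2641232   0.02      ]
coverknob [ 0.48239063 -0.43761416  0.09      ]
lin [-0.4558  0.4597 -0.0151] ang [0.    0.001 0.   ]
lin [-0.4087  0.4971 -0.0152] ang [0.    0.001 0.   ]
```

```bash
python3 - <<'E'
from h import *
plan([.398,.279,.15],110.2)
E
```

```text
lin [-0.3952  0.4894  0.1348] ang [-3.000e-04  9.000e-04 -4.223e-01]
```

Request:
step_arm(
  linear=[
    [-0.395,0.489,0.135],
    [-0.395,0.489,0.135],
    [-0.395,0.489,0.135],
    [-0.395,0.489,0.135],
    [-0.395,0.489,0.135],
    [-0.395,0.489,0.135],
    [-0.395,0.489,0.135],
    [-0.395,0.489,0.135],
    [-0.395,0.489,0.135],
    [-0.395,0.489,0.135],
  ],
  angular=[
    [0,0.001,-0.422],
    [0,0.001,-0.422],
    [0,0.001,-0.422],
    [0,0.001,-0.422],
    [0,0.001,-0.422],
    [0,0.001,-0.422],
    [0,0.001,-0.422],
    [0,0.001,-0.422],
    [0,0.001,-0.422],
    [0,0.001,-0.422],
  ],
  fingers=[0.55,0.55,0.55,0.55,0.55,0.55,0.55,0.55,0.55,0.55],
  squeeze=40,
)

```text
clock: 1.4
position: [0.3971, 0.2814, 0.1505]
orientation: [[-0.348, 0.938, -0.0], [0.938, 0.348, 0.002], [0.002, 0.001, -1.0]]
contact_force: [-0.3, 0.8, 0.3]
finger_gap: 0.0469
```

```bash
python3 - <<'E'
from h import *
d=snap('wrist','w1'); o=ctrl.get_obs(); print(o['position'],yaw(),o['joint_pos'],o['finger_gap'])
print(proj(d,[.398,.279,.046],True),proj(d,[.398,.279,.028],True), np.round(d['eye'],4))
crop('w1',0,0,512,384,1.5625,'w1b')
E
```

```text
[0.39723447 0.28110308 0.15044964] 110.32981245414425 [-0.80780038  0.14279924  0.13985837  1.86174043 -0.02350247  1.13737993
  1.26611875] 0.04691065091776761
[251.51693404 184.17339059] [251.73887879 179.06844742] [0.3342 0.2585 0.2935]
```

View pics/w1b.png

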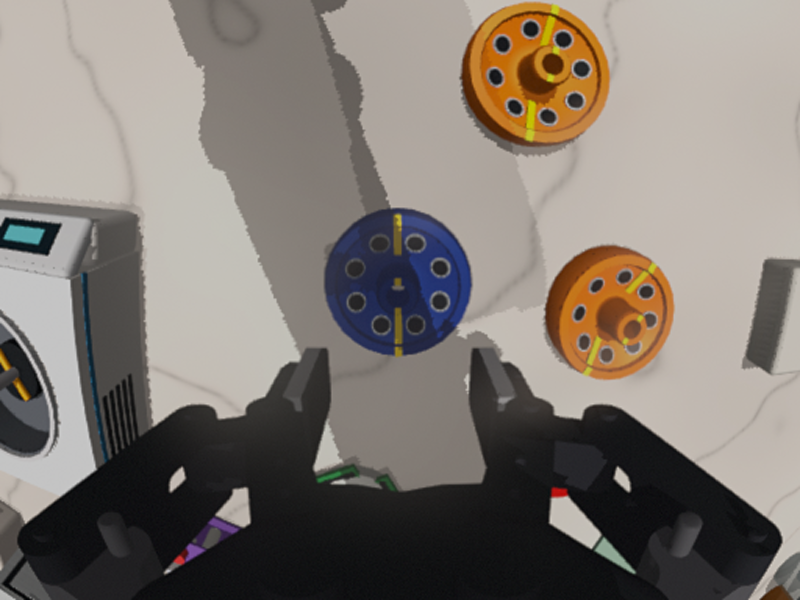

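The wrist view shows the blue rotor at (398,282), bars vertical in line with the tool's y, centred between the fingers. The orange look-alikes are at (540,75) and (610,312), clear of the gripper.

```bash
python3 - <<'E'
from h import *
d=load('w1');s=1.5625
p=atz(d,398/s,282/s,.028,True);print('rim centre',p)
a=atz(d,398.5/s,215/s,.028,True);b=atz(d,399/s,355/s,.028,True);print(a,b,np.linalg.norm(a-b),np.degrees(np.arctan2(*(a-b)[1::-1])))
p=(p+(a+b)/2)/2; print(p)
plan([p[0],p[1],.060],110.2);plan([p[0],p[1],.026],110.2)
E
```

```text
rim centre [0.39830189 0.28204055 0.028     ]
[0.36105681 0.2685058  0.028     ] [0.44191488 0.29889754 0.028     ] 0.08638104183722703 -159.40050089814721
[0.39989387 0.28287111 0.028     ]
lin [0.001  0.0051 0.1508] ang [ 0.0004 -0.0011  0.0014]
lin [0.0009 0.005  0.2074] ang [ 0.0004 -0.0011  0.0014]
```

Request:
step_arm(
  linear=[
    [0.001,0.004,0.08],
    [0.001,0.004,0.15],
    [0.001,0.004,0.15],
    [0.001,0.004,0.18],
    [0.001,0.004,0.2],
    [0.001,0.004,0.207],
    [0.001,0.004,0.207],
    [0.001,0.004,0.207],
  ],
  angular=[
    [0,-0.001,0],
    [0,-0.001,0],
    [0,-0.001,0],
    [0,-0.001,0],
    [0,-0.001,0],
    [0,-0.001,0],
    [0,-0.001,0],
    [0,-0.001,0],
  ],
  fingers=[0.45,0.45,0.45,0.45,0.45,0.45,0.45,0.45],
)

```text
clock: 2.45
position: [0.4004, 0.2816, 0.0267]
orientation: [[-0.345, 0.939, 0.001], [0.939, 0.345, 0.001], [0.0, 0.001, -1.0]]
contact_force: [-0.4, -0.4, -0.4]
finger_gap: 0.0381
```

```bash
python3 - <<'E'
from h import *
o=ctrl.get_obs(); print(o['position'],yaw(),o['finger_gap'],o['contact_force'])
d=snap('wrist','w2'); crop('w2',150,80,370,245,3.6,'w2b')
E
```

```text
[0.40037304 0.28157114 0.02674515] 110.1735509665706 0.038104331848818764 [-0.41334248 -0.40094161 -0.35316907]
```

View pics/w2b.png

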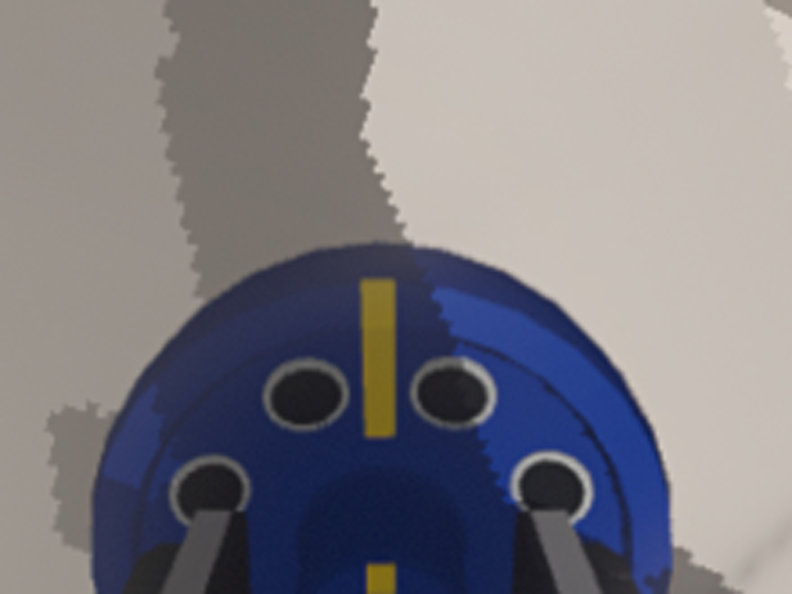

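```bash
python3 - <<'E'
from h import *
plan([.40,.2816,.15],110.2); plan([.548,.033,.25],141.4)
E
```

```text
lin [ 3.000e-04 -2.000e-04 -2.055e-01] ang [ 0.0008 -0.0001 -0.0003]
lin [-0.4736  0.0886 -0.3722] ang [ 9.000e-04  1.000e-04 -3.469e-01]
```

Request:
step_arm(
  linear=[
    [0,0,-0.1],
    [0,0,-0.205],
    [-0.474,0.089,-0.372],
    [-0.474,0.089,-0.372],
    [-0.474,0.089,-0.372],
    [-0.474,0.089,-0.372],
    [-0.474,0.089,-0.372],
    [-0.474,0.089,-0.372],
    [-0.474,0.089,-0.372],
    [-0.474,0.089,-0.372],
  ],
  angular=[
    [0.001,0,0],
    [0.001,0,0],
    [0.001,0,-0.347],
    [0.001,0,-0.347],
    [0.001,0,-0.347],
    [0.001,0,-0.347],
    [0.001,0,-0.347],
    [0.001,0,-0.347],
    [0.001,0,-0.347],
    [0.001,0,-0.347],
  ],
  fingers=[0.45,0.45,0.45,0.45,0.45,0.45,0.45,0.45,0.45,0.45],
)

```text
clock: 3.75
position: [0.5472, 0.0349, 0.2486]
orientation: [[-0.783, 0.622, -0.002], [0.622, 0.783, -0.0], [0.002, -0.001, -1.0]]
contact_force: [-0.4, 0.1, 0.4]
finger_gap: 0.0382
```

```bash
python3 - <<'E'
from h import *
d=snap('wrist','w3'); o=ctrl.get_obs(); print(o['position'],yaw(),o['joint_pos'])
print(proj(d,[.548,.033,.128],True),proj(d,[.548,.033,.062],True))
crop('w3',160,90,360,240,4,'w3b')
E
```

```text
[0.54719015 0.03499559 0.24861169] 141.58755601490043 [-0.41269801  0.21295219  0.34652793  1.56732774 -0.0732097   1.37648018
  2.41209504]
[252.87200596 178.53835888] [253.27073851 164.49638985]
```

View pics/w3b.png

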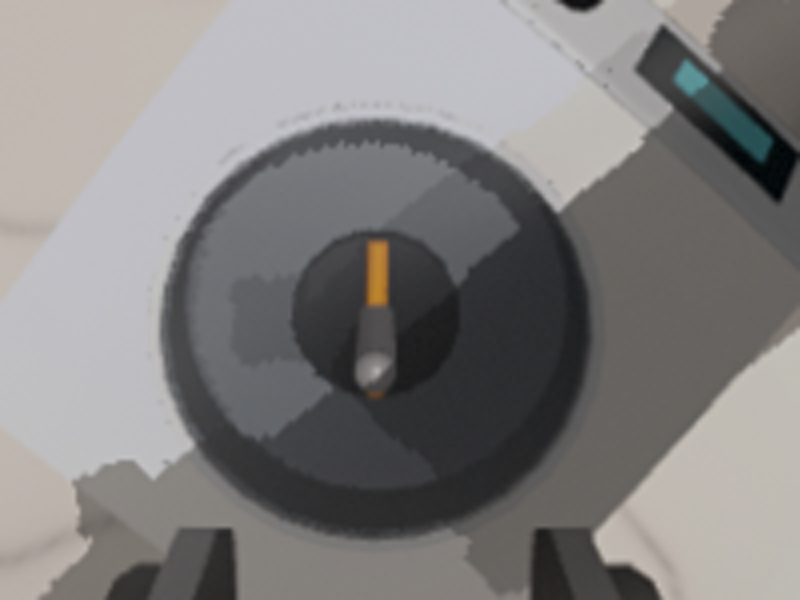

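Looking down the spindle, the tip is at (375,372) in the crop, the flange centre at (376,313), and the pin is vertical, in line with the tool's y.

```bash
python3 - <<'E'
from h import *
d=load('w3'); g=lambda x,y,z:atz(d,160+x/4,90+y/4,z,True)
print('tip',g(375,370,.126),'flange',g(376,313,.062),'bowl',g(376,331,.088))
a,b=g(377,240,.068),g(375,395,.068);print(a,b,(a+b)/2,np.linalg.norm(a-b),np.degrees(np.arctan2(*(a-b)[1::-1]))+180)
plan([.40,.2816,.15],110.2);plan([.40,.2816,.0265],110.2)
E
```

```text
tip [0.55003083 0.03683482 0.126     ] flange [0.55005087 0.03690974 0.062     ] bowl [0.54956697 0.03643125 0.088     ]
[0.53627809 0.02002384 0.068     ] [0.5642066  0.05431786 0.068     ] [0.55024235 0.03717085 0.068     ] 0.04422760381355907 50.841179471200775
lin [0.4473 0.1699 0.1648] ang [-0.0013 -0.0008  0.3488]
lin [0.447  0.1702 0.3707] ang [-0.0013 -0.0008  0.3488]
```

Request:
step_arm(
  linear=[
    [0.447,0.17,0.165],
    [0.447,0.17,0.165],
    [0.447,0.17,0.165],
    [0.447,0.17,0.165],
    [0.447,0.17,0.165],
    [0.447,0.17,0.165],
    [0.447,0.17,0.25],
    [0.447,0.17,0.33],
    [0.447,0.17,0.371],
    [0.447,0.17,0.371],
  ],
  angular=[
    [-0.001,-0.001,0.349],
    [-0.001,-0.001,0.349],
    [-0.001,-0.001,0.349],
    [-0.001,-0.001,0.349],
    [-0.001,-0.001,0.349],
    [-0.001,-0.001,0.349],
    [-0.001,-0.001,0.349],
    [-0.001,-0.001,0.349],
    [-0.001,-0.001,0.349],
    [-0.001,-0.001,0.349],
  ],
  fingers=[0.45,0.45,0.45,0.45,0.45,0.45,0.45,0.45,0.45,0.45],
)

```text
clock: 5.05
position: [0.4002, 0.2787, 0.025]
orientation: [[-0.343, 0.939, -0.002], [0.939, 0.343, -0.004], [-0.003, -0.003, -1.0]]
contact_force: [0.7, -0.4, -0.4]
finger_gap: 0.0382
```

Request:
step_arm(
  linear=[
    [0,0,0],
    [0,0,0],
    [0,0,0],
    [0,0,0],
    [0,0,0],
    [0,0,0],
    [0,0,0],
  ],
  angular=[
    [0,0,0],
    [0,0,0],
    [0,0,0],
    [0,0,0],
    [0,0,0],
    [0,0,0],
    [0,0,0],
  ],
  fingers=[0.45,0.2,0.2,0.2,0.2,0.2,0.2],
  squeeze=50,
)

```text
clock: 5.92
position: [0.4028, 0.2806, 0.0286]
orientation: [[-0.342, 0.94, 0.004], [0.94, 0.342, 0.001], [-0.0, 0.004, -1.0]]
contact_force: [-2.0, 0.1, 6.3]
finger_gap: 0.022
```

Request:
step_arm(
  linear=[
    [0,0,-0.01],
    [0,0,-0.03],
    [0,0,-0.08],
    [0,0,-0.15],
    [0,0,-0.2],
    [0,0,-0.2],
    [0,0,-0.2],
  ],
  angular=[
    [0,0,0],
    [0,0,0],
    [0,0,0],
    [0,0,0],
    [0,0,0],
    [0,0,0],
    [0,0,0],
  ],
  fingers=[0.2,0.2,0.2,0.2,0.2,0.2,0.2],
)

```text
clock: 6.8
position: [0.4013, 0.2793, 0.146]
orientation: [[-0.342, 0.94, 0.001], [0.94, 0.342, -0.002], [-0.002, -0.0, -1.0]]
contact_force: [0.2, -0.7, -2.8]
finger_gap: 0.0228
```

```bash
python3 - <<'E'
from h import *
d=snap('wrist','w4'); o=ctrl.get_obs(); print(o['position'],yaw(),o['finger_gap'],o['contact_force'])
crop('w4',150,80,370,245,3.6,'w4b')
E
```

```text
[0.40101177 0.27909927 0.14541856] 109.99487269457991 0.022371832328641858 [-0.76598129  0.85780801 -2.84559009]
```

View pics/w4b.png

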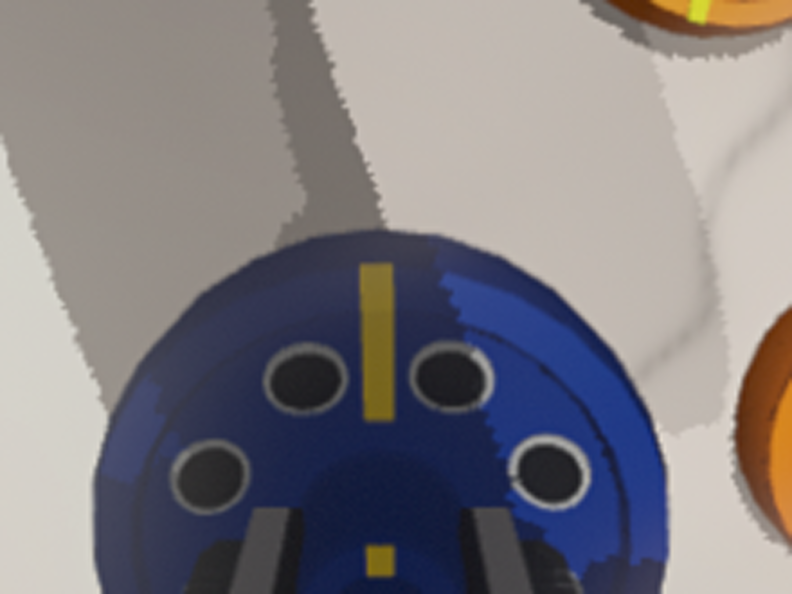

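```bash
python3 - <<'E'
from h import *
d=load('w4'); o=ctrl.get_obs(); R=np.array(o['orientation']); P=np.array(o['position'])
g=lambda x,y,z:R.T@(atz(d,150+x/3.6,80+y/3.6,z,True)-P)*1000
z=P[2]-.0275+.028
print('outer',g(377,264,z),'inner bar',g(379,420,z-.004),'hub',g(380,560,z+.018),'top rim',g(382,231,z),'L',g(95,510,z),'R',g(667,510,z))
for y in range(0,1): pass
d1=load('w1'); 
print('eye tool', R.T@(np.array(d['eye'])-P), 'bores',g(306,378,z-.007),g(452,376,z-.007),g(210,475,z-.007),g(549,472,z-.007))
E
```

```text
outer [  0.41900008 -43.47757634  -0.44742905] inner bar [  0.71006096 -20.14099021   3.52312724] hub [  0.86195575  -8.23115237 -18.4919951 ] top rim [  1.08778127 -47.98370183  -0.44348302] L [-41.28479652  -7.20807633  -0.39191033] R [43.28149709 -7.37891332 -0.59491516]
eye tool [ 0.00074833 -0.06670474 -0.14350888] bores [ -9.92584309 -25.57209633   6.55538961] [ 11.32177738 -25.91170426   6.50474945] [-24.77208148 -10.38583115   6.57235076] [ 26.30971898 -10.97301582   6.45032326]
```

```bash
python3 - <<'E'
from h import *
plan([.5508,.0364,.20],140.15)
E
```

```text
lin [-0.4657  0.0962 -0.09  ] ang [-0.0012  0.0013 -0.3351]
```

Request:
step_arm(
  linear=[
    [-0.03,0.01,-0.09],
    [-0.12,0.03,-0.09],
    [-0.21,0.05,-0.09],
    [-0.29,0.065,-0.09],
    [-0.37,0.08,-0.09],
    [-0.44,0.09,-0.09],
    [-0.466,0.096,-0.09],
    [-0.466,0.096,-0.09],
    [-0.466,0.096,-0.09],
    [-0.466,0.096,-0.09],
  ],
  angular=[
    [-0.001,0.001,-0.03],
    [-0.001,0.001,-0.09],
    [-0.001,0.001,-0.15],
    [-0.001,0.001,-0.21],
    [-0.001,0.001,-0.27],
    [-0.001,0.001,-0.31],
    [-0.001,0.001,-0.335],
    [-0.001,0.001,-0.335],
    [-0.001,0.001,-0.335],
    [-0.001,0.001,-0.335],
  ],
  fingers=[0.2,0.2,0.2,0.2,0.2,0.2,0.2,0.2,0.2,0.2],
)

```text
clock: 8.1
position: [0.5508, 0.0382, 0.2008]
orientation: [[-0.769, 0.64, 0.001], [0.64, 0.769, 0.001], [0.0, 0.002, -1.0]]
contact_force: [0.7, 0.0, -2.3]
finger_gap: 0.0224
```

```bash
python3 - <<'E'
from h import *
d=snap('wrist','w5'); o=ctrl.get_obs(); print(o['position'],yaw(),o['finger_gap'],o['contact_force'])
plan([.5508,.0364,.162],140.15);plan([.5508,.0364,.0966],140.15)
E
```

```text
[0.55100928 0.03800195 0.20095867] 140.23667206373986 0.022466079363951074 [-0.23279645 -0.16926248 -1.67105332]
lin [-0.0014 -0.0024  0.0649] ang [0.0011 0.0001 0.001 ]
lin [-0.0014 -0.0026  0.1739] ang [0.0011 0.0001 0.001 ]
```

Request:
step_arm(
  linear=[
    [-0.001,-0.001,0.03],
    [-0.001,-0.002,0.058],
    [-0.001,-0.002,0.058],
    [-0.001,-0.002,0.058],
    [-0.001,-0.002,0.058],
    [-0.001,-0.002,0.058],
  ],
  angular=[
    [0.001,0,0.001],
    [0.001,0,0.001],
    [0.001,0,0.001],
    [0.001,0,0.001],
    [0.001,0,0.001],
    [0.001,0,0.001],
  ],
  fingers=[0.2,0.2,0.2,0.2,0.2,0.2],
)

```text
clock: 8.9
position: [0.5515, 0.0354, 0.1668]
orientation: [[-0.767, 0.642, 0.002], [0.642, 0.767, -0.0], [-0.001, 0.001, -1.0]]
contact_force: [0.2, -0.4, -2.2]
finger_gap: 0.0219
```

```bash
python3 - <<'E'
from h import *
for i in range(3):
    d=snap('side','s5'); o=ctrl.get_obs(); print(o['position'],yaw(),o['contact_force'])
plan([.5508,.0364,.162],140.15);plan([.5508,.0364,.0966],140.15)
print(proj(d,[.549,.035,.128]))
crop('s5',160,130,320,250,5,'s5b')
E
```

```text
[0.55144172 0.03548814 0.16677245] 140.05378068529978 [-0.12085724  0.09943043 -2.97625182]
[0.55136586 0.0354855  0.16666868] 140.05726388270617 [ 1.21392475e-01  6.70241423e-04 -2.03211916e+00]
[0.55132353 0.03545413 0.16658647] 140.0536290904947 [ 0.01317932 -0.69162328 -2.72372959]
lin [0.0017 0.0006 0.0076] ang [ 0.0004  0.0006 -0.0011]
lin [0.0018 0.0006 0.1166] ang [ 0.0004  0.0006 -0.0011]
[223.73323145 182.61065909]
```

View pics/s5b.png

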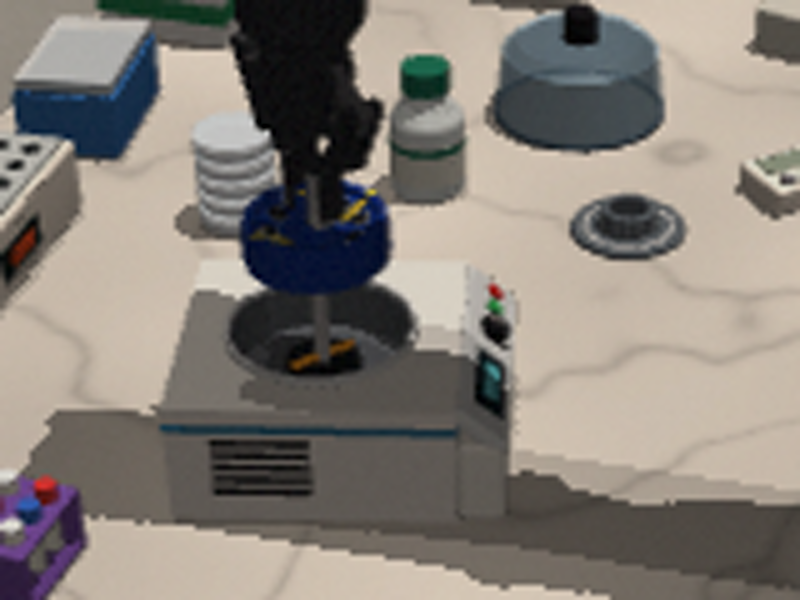

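The rotor hangs over the spindle (shaft at (320,320) in the crop), aligned by eye. Next I go down in small steps and watch the force.

Request:
step_arm(
  linear=[
    [0.0015,0.0006,0.0],
    [0.0015,0.0006,0.01],
    [0.0015,0.0006,0.02],
    [0.0015,0.0006,0.03],
    [0.0015,0.0006,0.03],
  ],
  angular=[
    [0,0,0],
    [0,0,0],
    [0,0,0],
    [0,0,0],
    [0,0,0],
  ],
  fingers=[0.2,0.2,0.2,0.2,0.2],
)

```text
clock: 9.68
position: [0.5503, 0.0362, 0.1475]
orientation: [[-0.767, 0.642, -0.001], [0.642, 0.767, -0.001], [0.0, -0.001, -1.0]]
contact_force: [0.9, -0.3, -2.4]
finger_gap: 0.0222
```

Request:
step_arm(
  linear=[
    [0,0,0.015],
    [0,0,0.03],
    [0,0,0.045],
    [0,0,0.06],
    [0,0,0.075],
    [0,0,0.075],
    [0,0,0.075],
  ],
  angular=[
    [0,0,0],
    [0,0,0],
    [0,0,0],
    [0,0,0],
    [0,0,0],
    [0,0,0],
    [0,0,0],
  ],
  fingers=[0.2,0.2,0.2,0.2,0.2,0.2,0.2],
)

```text
clock: 10.55
position: [0.551, 0.0363, 0.1035]
orientation: [[-0.767, 0.642, 0.001], [0.642, 0.767, -0.0], [-0.001, 0.0, -1.0]]
contact_force: [0.0, 0.3, -2.5]
finger_gap: 0.0222
```

Free so far. Lowering on past the pin to home (TCP about 0.090).

Request:
step_arm(
  linear=[
    [0,0,0.007],
    [0,0,0.012],
    [0,0,0.016],
    [0,0,0.02],
    [0,0,0.022],
    [0,0,0.022],
  ],
  angular=[
    [0,0,0],
    [0,0,0],
    [0,0,0],
    [0,0,0],
    [0,0,0],
    [0,0,0],
  ],
  fingers=[0.2,0.2,0.2,0.2,0.2,0.2],
)

```text
clock: 11.3
position: [0.5508, 0.0362, 0.0906]
orientation: [[-0.767, 0.642, 0.001], [0.642, 0.767, -0.0], [-0.001, 0.0, -1.0]]
contact_force: [-3.9, -0.7, 3.7]
finger_gap: 0.0222
```

Contact came at TCP 0.0906, exactly the predicted home height (62 + 28.6 mm), so the groove is over the pin. Releasing and rising.

Request:
step_arm(
  linear=[
    [0,0,-0.001],
    [0,0,-0.001],
    [0,0,-0.001],
    [0,0,-0.001],
    [0,0,-0.03],
    [0,0,-0.09],
    [0,0,-0.19],
    [0,0,-0.25],
    [0,0,-0.25],
    [0,0,-0.25],
  ],
  angular=[
    [0,0,0],
    [0,0,0],
    [0,0,0],
    [0,0,0],
    [0,0,0],
    [0,0,0],
    [0,0,0],
    [0,0,0],
    [0,0,0],
    [0,0,0],
  ],
  fingers=[0.42,0.42,0.42,0.42,0.42,0.42,0.42,0.7,0.7,0.7],
)

```text
clock: 12.55
position: [0.5504, 0.0363, 0.2403]
orientation: [[-0.767, 0.642, 0.001], [0.642, 0.767, -0.0], [-0.001, 0.0, -1.0]]
contact_force: [0.5, -0.2, -0.9]
finger_gap: 0.0596
```

```bash
python3 - <<'E'
from h import *
d=snap('wrist','w6'); o=ctrl.get_obs(); print(o['position'],yaw(),o['finger_gap'],o['contact_force'],o['joint_pos'])
print('proj flange pt rim z if home',proj(d,[.5501,.0368,.108],True),proj(d,[.5501,.0368,.128],True))
crop('w6',150,60,360,218,3.8,'w6b')
plan([.409,-.265,.20],-33);plan([.409,-.265,.20],57)
E
```

```text
[0.55013202 0.03632449 0.23954592] 140.05637266672144 0.05970481860002551 [ 0.57956902  0.4047547  -0.46072228] [-0.42961802  0.22353828  0.36612131  1.57696709 -0.08090596  1.3567082
  2.38987466]
proj flange pt rim z if home [255.7684282  176.48598108] [255.77184443 181.79689849]
lin [-0.1421 -0.536   0.0663] ang [-2.0000e-04  6.0000e-04  1.9228e+00]
lin [-0.1421 -0.536   0.0663] ang [-4.000e-04  2.000e-04  9.228e-01]
```

View pics/w6b.png

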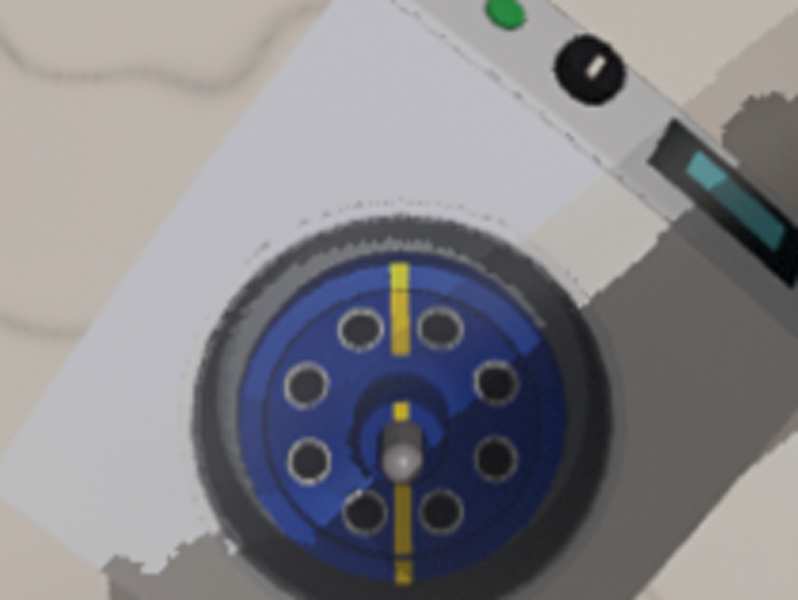

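The rotor is home: rim concentric with the bowl, bars along the pin, shaft tip at (403,458). Now the lid. I'll use yaw 57° for everything that's left.

Request:
step_arm(
  linear=[
    [-0.142,-0.536,0.067],
    [-0.142,-0.536,0.067],
    [-0.142,-0.536,0.067],
    [-0.142,-0.536,0.067],
    [-0.142,-0.536,0.067],
    [-0.142,-0.536,0.067],
    [-0.142,-0.536,0.067],
    [-0.142,-0.536,0.13],
    [-0.142,-0.536,0.13],
    [-0.142,-0.536,0.13],
  ],
  angular=[
    [0,0,0.923],
    [0,0,0.923],
    [0,0,0.923],
    [0,0,0.923],
    [0,0,0.923],
    [0,0,0.923],
    [0,0,0.923],
    [0,0,0.923],
    [0,0,0.923],
    [0,0,0.923],
  ],
  fingers=[0.72,0.72,0.72,0.72,0.72,0.72,0.72,0.72,0.72,0.72],
)

```text
clock: 13.85
position: [0.4095, -0.265, 0.1625]
orientation: [[0.542, 0.84, -0.0], [0.84, -0.542, -0.0], [-0.0, 0.0, -1.0]]
contact_force: [0.1, 0.6, 1.1]
finger_gap: 0.0617
```

```bash
python3 - <<'E'
from h import *
d=load('w6'); print('tip',atz(d,150+403/3.8,60+456/3.8,.127,True))
d=snap('wrist','w7'); o=ctrl.get_obs(); print(o['position'],yaw(),o['finger_gap'],o['contact_force'],o['joint_pos'])
crop('w7',130,60,390,255,3,'w7b')
E
```

```text
tip [0.54901644 0.03589247 0.127     ]
[ 0.40989052 -0.2651549   0.16298115] 57.13662132273469 0.06121749480538616 [-0.40530413 -0.79025271  0.26184761] [-0.14366887  0.15225692  0.72328187  1.86206748 -0.10947765  1.16583073
  1.61420965]
```

View pics/w7b.png

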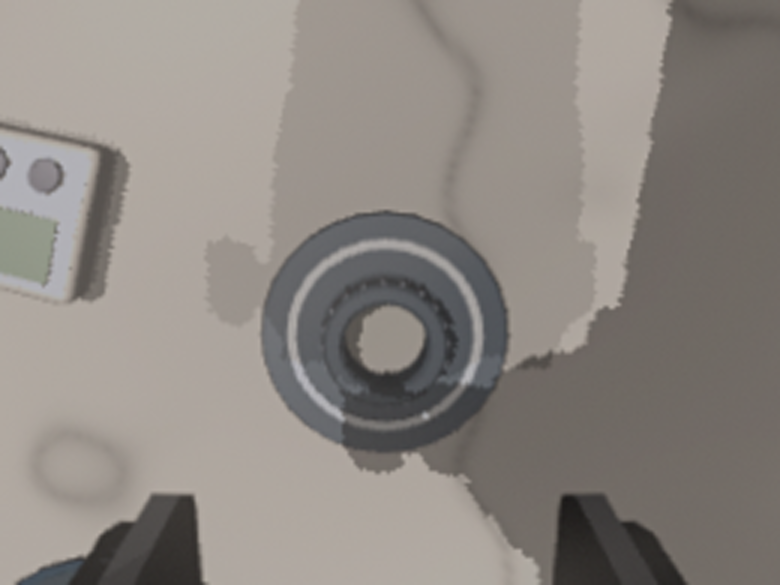

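```bash
python3 - <<'E'
from h import *
d=load('w7'); g=lambda x,y,z:atz(d,130+x/3,60+y/3,z,True)
print('disc',g(385,331.5,.003),'size',np.linalg.norm(g(262,331,.003)-g(508,331,.003)),'collar',g(385.5,341,.020))
p=(g(385,331.5,.003)+g(385.5,341,.02))/2; R=np.array(ctrl.get_obs()['orientation']); t=p-R@[.00085,-.00015,0]; print(t)
plan([*t[:2],.05],57);plan([*t[:2],.008],57)
E
```

```text
disc [ 0.41101027 -0.26160217  0.003     ] size 0.08597101764992457 collar [ 0.41053999 -0.26127444  0.02      ]
[ 0.41043988 -0.26223367  0.01150017]
lin [ 0.0046 -0.0021  0.1883] ang [ 0.0009 -0.      0.0015]
lin [ 0.0046 -0.0022  0.2583] ang [ 0.0009 -0.      0.0015]
```

Request:
step_arm(
  linear=[
    [0.004,-0.002,0.08],
    [0.004,-0.002,0.16],
    [0.004,-0.002,0.21],
    [0.004,-0.002,0.24],
    [0.004,-0.002,0.256],
    [0.004,-0.002,0.256],
    [0.004,-0.002,0.256],
    [0.004,-0.002,0.256],
  ],
  angular=[
    [0.001,0,0],
    [0.001,0,0],
    [0.001,0,0],
    [0.001,0,0],
    [0.001,0,0],
    [0.001,0,0],
    [0.001,0,0],
    [0.001,0,0],
  ],
  fingers=[0.72,0.72,0.72,0.72,0.72,0.72,0.72,0.72],
)

```text
clock: 14.9
position: [0.4106, -0.2626, 0.0093]
orientation: [[0.545, 0.839, 0.001], [0.839, -0.545, 0.0], [0.001, 0.001, -1.0]]
contact_force: [-0.3, -0.2, -0.4]
finger_gap: 0.0613
```

Request:
step_arm(
  linear=[
    [0,0,0],
    [0,0,0],
    [0,0,0],
    [0,0,0],
    [0,0,0],
    [0,0,0],
  ],
  angular=[
    [0,0,0],
    [0,0,0],
    [0,0,0],
    [0,0,0],
    [0,0,0],
    [0,0,0],
  ],
  fingers=[0.4,0.4,0.4,0.4,0.4,0.4],
  squeeze=30,
)

```text
clock: 15.65
position: [0.4103, -0.2625, 0.0092]
orientation: [[0.545, 0.838, 0.0], [0.838, -0.545, 0.001], [0.001, -0.0, -1.0]]
contact_force: [-2.0, 2.0, 8.7]
finger_gap: 0.0403
```

Request:
step_arm(
  linear=[
    [0,0,-0.01],
    [0,0,-0.03],
    [0,0,-0.08],
    [0,0,-0.16],
    [0,0,-0.26],
    [0,0,-0.29],
    [0,0,-0.29],
    [0,0,-0.29],
  ],
  angular=[
    [0,0,0],
    [0,0,0],
    [0,0,0],
    [0,0,0],
    [0,0,0],
    [0,0,0],
    [0,0,0],
    [0,0,0],
  ],
  fingers=[0.4,0.4,0.4,0.4,0.4,0.4,0.4,0.4],
)

```text
clock: 16.65
position: [0.4095, -0.262, 0.1816]
orientation: [[0.545, 0.839, -0.002], [0.839, -0.545, 0.001], [0.0, -0.002, -1.0]]
contact_force: [-0.5, -1.3, -1.7]
finger_gap: 0.0401
```

```bash
python3 - <<'E'
from h import *
d=snap('wrist','w8'); o=ctrl.get_obs(); print(o['position'],yaw(),o['finger_gap'],o['contact_force'])
crop('w8',130,60,390,255,3,'w8b')
E
```

```text
[ 0.4093002  -0.26195295  0.18129038] 56.984579859016804 0.03975877104572828 [-0.36347941 -0.18028597 -1.29590519]
```

View pics/w8b.png

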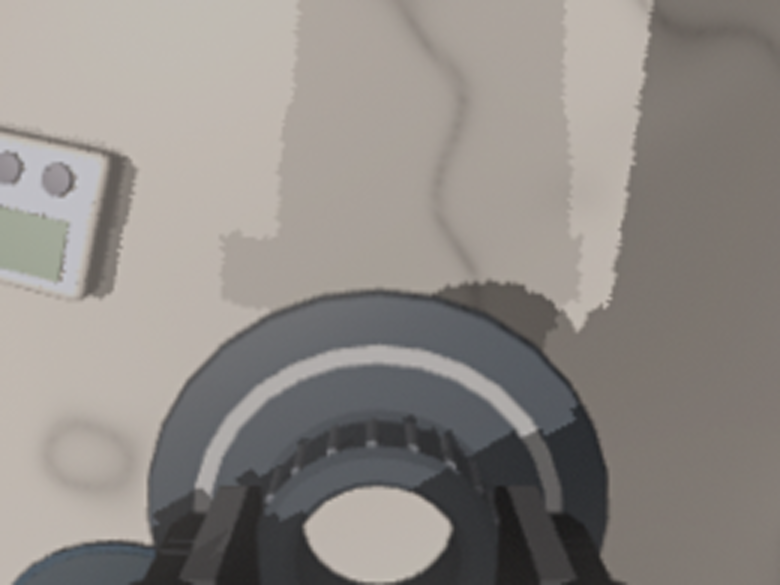

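```bash
python3 - <<'E'
from h import *
d=load('w8'); o=ctrl.get_obs(); R=np.array(o['orientation']); P=np.array(o['position'])
g=lambda x,y,z:R.T@(atz(d,130+x/3,60+y/3,z,True)-P)*1000
z=P[2]-.0092
print(g(378,290,z+.002),g(149,490,z+.003),g(607,490,z+.003),g(378,487,z+.02),g(303,530,z+.02),g(453,530,z+.02))
t=np.array([.5495,.0363])
plan([.550,.0363,.20],57)
E
```

```text
[  1.11924406 -41.35189608   7.32466294] [-41.28723012  -4.40543956   6.22734542] [43.67833629 -4.52133976  6.19888738] [  1.1438113  -12.59565226 -10.76236042] [-11.13432587  -4.87742352 -10.78153004] [ 13.45384131  -4.91038636 -10.78976725]
lin [ 0.5446 -0.0743 -0.0311] ang [-0.0019  0.0002 -0.0002]
```

```bash
python3 - <<'E'
from h import *
plan([.6045,.001,.20],57)
E
```

```text
lin [ 0.5447  0.0339 -0.0315] ang [-0.0019  0.0002 -0.0002]
```

Request:
step_arm(
  linear=[
    [0.04,0,-0.03],
    [0.12,0.01,-0.031],
    [0.21,0.015,-0.031],
    [0.3,0.02,-0.031],
    [0.39,0.025,-0.031],
    [0.47,0.03,-0.031],
    [0.53,0.034,-0.031],
    [0.545,0.034,-0.031],
    [0.545,0.034,-0.031],
    [0.545,0.034,-0.031],
  ],
  angular=[
    [-0.001,0,0],
    [-0.001,0,0],
    [-0.001,0,0],
    [-0.001,0,0],
    [-0.001,0,0],
    [-0.001,0,0],
    [-0.001,0,0],
    [-0.001,0,0],
    [-0.001,0,0],
    [-0.001,0,0],
  ],
  fingers=[0.4,0.4,0.4,0.4,0.4,0.4,0.4,0.4,0.4,0.4],
)

```text
clock: 17.95
position: [0.6046, -0.0014, 0.2009]
orientation: [[0.547, 0.837, -0.0], [0.837, -0.547, -0.001], [-0.001, 0.0, -1.0]]
contact_force: [-0.3, -0.1, -0.5]
finger_gap: 0.0399
```

```bash
python3 - <<'E'
from h import *
d=snap('wrist','w9'); o=ctrl.get_obs(); print(o['position'],yaw(),o['finger_gap'],o['contact_force'])
print(proj(d,[.55,.0363,.128],True))
crop('w9',130,30,390,225,3,'w9b')
E
```

```text
[ 0.6047283  -0.00128622  0.20113436] 56.833781389660764 0.03968316866572615 [-0.23484674 -0.69127446 -1.37014607]
[256.85184986 107.3760549 ]
```

View pics/w9b.png

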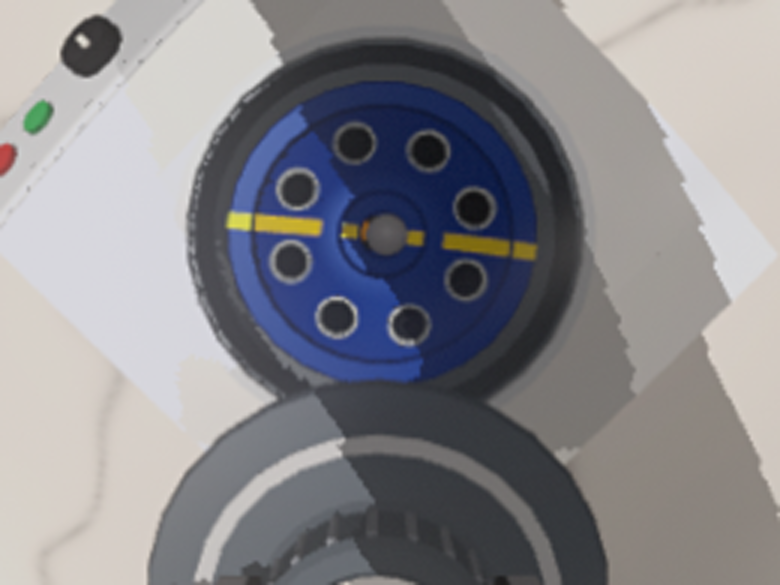

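The lid in hand is level, and the rotor sits with its hub around the shaft tip at (386,234) in the crop.

```bash
python3 - <<'E'
from h import *
d=load('w9'); g=lambda x,y,z:atz(d,130+x/3,30+y/3,z,True)
o=ctrl.get_obs();R=np.array(o['orientation']); P=o['position']
h=lambda x,y,z:R.T@(g(x,y,z)-P)*1000
print('tip',g(386,234,.126),'rim',g(383,235.5,.090),np.linalg.norm(g(228,220,.09)-g(538,251,.09)))
z=P[2]-.0092
print('lid',h(378,381,z+.002),h(149,575,z+.003),h(607,575,z+.003))
S=(g(386,234,.126)+g(383,235.5,.09))/2
for b in ([1.15,1.5,0],):
    t=S-R@np.array(b)/1000; print(S,t); plan([*t[:2],.20],57); plan([*t[:2],.146],57)
E
```

```text
tip [0.55111367 0.03715111 0.126     ] rim [0.55144563 0.03631713 0.09      ] 0.08855900426338145
lid [  0.9378685  -41.51046348   7.17102066] [-41.22718579  -5.84938078   6.21176612] [43.22834323 -5.9957828   6.17930348]
[0.55127965 0.03673412 0.108     ] [0.54939489 0.03659207 0.10799941]
lin [ 0.0024 -0.1117  0.0018] ang [ 0.0004  0.0002 -0.0018]
lin [ 0.0024 -0.1118  0.0918] ang [ 0.0004  0.0002 -0.0018]
```

Request:
step_arm(
  linear=[
    [0.001,-0.04,0],
    [0.002,-0.09,0],
    [0.002,-0.111,0],
    [0.002,-0.112,0],
    [0.002,-0.112,0.03],
    [0.002,-0.112,0.05],
    [0.002,-0.112,0.06],
    [0.002,-0.112,0.06],
    [0.002,-0.112,0.06],
  ],
  angular=[
    [0,0,0],
    [0,0,0],
    [0,0,0],
    [0,0,0],
    [0,0,0],
    [0,0,0],
    [0,0,0],
    [0,0,0],
    [0,0,0],
  ],
  fingers=[0.4,0.4,0.4,0.4,0.4,0.4,0.4,0.4,0.4],
)

```text
clock: 19.12
position: [0.55, 0.0382, 0.1654]
orientation: [[0.545, 0.838, 0.001], [0.838, -0.545, -0.0], [0.0, 0.001, -1.0]]
contact_force: [0.1, 0.0, -0.9]
finger_gap: 0.04
```

```bash
python3 - <<'E'
from h import *
o=ctrl.get_obs();print(o['position'],o['contact_force'],yaw()); plan([.5492,.0366,.122],57); plan([.5492,.0366,.099],57)
E
```

```text
[0.55000315 0.03815824 0.16535158] [ 0.12686334  0.04097835 -0.8759675 ] 56.978676293267284
lin [-0.0029  0.0002  0.0723] ang [ 0.0007 -0.0002 -0.0002]
lin [-0.0029  0.0002  0.1106] ang [ 0.0007 -0.0002 -0.0002]
```

Request:
step_arm(
  linear=[
    [-0.003,0,0.02],
    [-0.003,0,0.04],
    [-0.003,0,0.06],
    [-0.003,0,0.072],
    [-0.003,0,0.072],
    [-0.003,0,0.072],
  ],
  angular=[
    [0.001,0,0],
    [0.001,0,0],
    [0.001,0,0],
    [0.001,0,0],
    [0.001,0,0],
    [0.001,0,0],
  ],
  fingers=[0.4,0.4,0.4,0.4,0.4,0.4],
)

```text
clock: 19.88
position: [0.549, 0.0367, 0.1222]
orientation: [[0.545, 0.839, -0.0], [0.839, -0.545, 0.001], [0.0, -0.0, -1.0]]
contact_force: [0.3, -0.5, -0.2]
finger_gap: 0.0399
```

```bash
python3 - <<'E'
from h import *
o=ctrl.get_obs();print(o['position'],o['contact_force'],yaw()); plan([.5492,.0366,.11],57); plan([.5492,.0366,.099],57)
E
```

```text
[0.54900895 0.03669047 0.12220979] [ 0.25731022 -0.49391586 -0.23675788] 56.983704406001905
lin [0.     0.0004 0.0203] ang [-0.0003 -0.0003 -0.0002]
lin [0.     0.0004 0.0387] ang [-0.0003 -0.0003 -0.0002]
```

Request:
step_arm(
  linear=[
    [0,0,0.007],
    [0,0,0.014],
    [0,0,0.02],
    [0,0,0.02],
  ],
  angular=[
    [0,0,0],
    [0,0,0],
    [0,0,0],
    [0,0,0],
  ],
  fingers=[0.4,0.4,0.4,0.4],
)

```text
clock: 20.38
position: [0.5484, 0.0367, 0.1094]
orientation: [[0.545, 0.839, -0.001], [0.839, -0.545, 0.0], [-0.0, -0.001, -1.0]]
contact_force: [0.0, -0.5, -0.4]
finger_gap: 0.0401
```

Request:
step_arm(
  linear=[
    [0.0005,0.001,0.006],
    [0.0005,0.001,0.012],
    [0.0005,0.001,0.016],
    [0.0005,0.001,0.018],
    [0.0005,0.001,0.019],
    [0.0005,0.001,0.019],
  ],
  angular=[
    [0,0,0],
    [0,0,0],
    [0,0,0],
    [0,0,0],
    [0,0,0],
    [0,0,0],
  ],
  fingers=[0.4,0.4,0.4,0.4,0.4,0.4],
)

```text
clock: 21.12
position: [0.5494, 0.0366, 0.0992]
orientation: [[0.545, 0.838, -0.001], [0.838, -0.545, 0.001], [0.001, -0.001, -1.0]]
contact_force: [-3.9, 0.1, 7.0]
finger_gap: 0.0399
```

Contact at exactly the predicted 0.0992. Releasing, rising and going to the red knob.

Request:
step_arm(
  linear=[
    [0,0,-0.001],
    [0,0,-0.001],
    [0,0,-0.001],
    [0,0,-0.001],
    [0,0,-0.03],
    [0,0,-0.09],
    [0,0,-0.17],
    [0,0,-0.17],
    [0,0,-0.17],
  ],
  angular=[
    [0,0,0],
    [0,0,0],
    [0,0,0],
    [0,0,0],
    [0,0,0],
    [0,0,0],
    [0,0,0],
    [0,0,0],
    [0,0,0],
  ],
  fingers=[0.68,0.68,0.68,0.68,0.68,0.68,0.68,0.68,0.68],
)

```text
clock: 22.25
position: [0.5495, 0.0366, 0.2012]
orientation: [[0.545, 0.838, 0.0], [0.838, -0.545, 0.001], [0.001, -0.0, -1.0]]
contact_force: [-0.4, -0.3, -0.3]
finger_gap: 0.058
```

```bash
python3 - <<'E'
from h import *
o=ctrl.get_obs();print(o['position'],o['contact_force'],o['finger_gap']); plan([.496,.446,.20],57); plan([.496,.446,.16],57)
E
```

```text
[0.54953482 0.0366096  0.20115596] [-0.38507399 -0.25403609 -0.25375301] 0.05799226990635276
lin [ 0.5235 -0.4466  0.0026] ang [-0.0002 -0.0007 -0.0002]
lin [ 0.5234 -0.4466  0.0693] ang [-0.0002 -0.0007 -0.0002]
```

Request:
step_arm(
  linear=[
    [0.523,-0.447,0],
    [0.523,-0.447,0],
    [0.523,-0.447,0],
    [0.523,-0.447,0],
    [0.523,-0.447,0],
    [0.523,-0.447,0],
    [0.523,-0.447,0.069],
    [0.523,-0.447,0.069],
    [0.523,-0.447,0.069],
    [0.523,-0.447,0.069],
  ],
  angular=[
    [0,0,0],
    [0,0,0],
    [0,0,0],
    [0,0,0],
    [0,0,0],
    [0,0,0],
    [0,0,0],
    [0,0,0],
    [0,0,0],
    [0,0,0],
  ],
  fingers=[0.65,0.65,0.65,0.65,0.65,0.65,0.65,0.65,0.65,0.65],
)

```text
clock: 23.5
position: [0.497, 0.4444, 0.1606]
orientation: [[0.547, 0.837, 0.001], [0.837, -0.547, 0.001], [0.001, 0.0, -1.0]]
contact_force: [0.2, -0.1, 0.1]
finger_gap: 0.0555
```

```bash
python3 - <<'E'
from h import *
d=snap('wrist','w10'); o=ctrl.get_obs(); print(o['position'],yaw(),o['finger_gap'],o['contact_force'])
crop('w10',130,60,390,255,3,'w10b')
E
```

```text
[0.49695553 0.4445878  0.16081582] 56.840197196267965 0.055276307382931586 [0.74239777 1.31942183 0.34474747]
```

View pics/w10b.png

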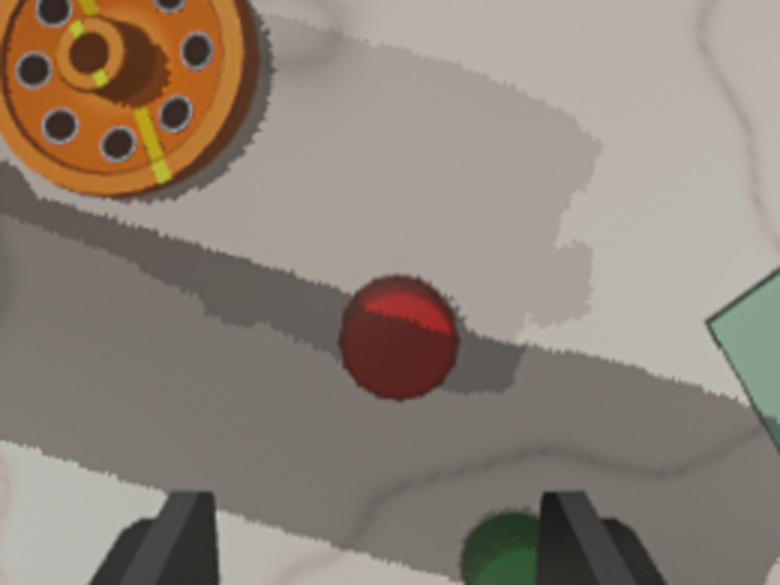

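The red knob is at (400,338) in the crop, with the green look-alike at (515,560) and outside the fingers' path.

```bash
python3 - <<'E'
from h import *
d=load('w10'); g=lambda x,y,z:atz(d,130+x/3,60+y/3,z,True)
o=ctrl.get_obs();R=np.array(o['orientation']); P=o['position']
p=g(400,341,.028);print(p,np.linalg.norm(g(341,341,.028)-g(459,341,.028)),R.T@(g(515,570,.028)-P)); t=p-R@[.00095,.0,0]; print(t)
plan([*t[:2],.013],57)
E
```

```text
[0.49880176 0.45330055 0.028     ] 0.03751590018503912 [0.04913434 0.07864162 0.13292005]
[0.49828214 0.45250526 0.02799815]
lin [ 0.0118 -0.0054  0.2464] ang [ 0.0001 -0.0012 -0.0018]
```

Request:
step_arm(
  linear=[
    [0.011,-0.005,0.08],
    [0.011,-0.005,0.15],
    [0.011,-0.005,0.2],
    [0.011,-0.005,0.23],
    [0.011,-0.005,0.246],
    [0.011,-0.005,0.246],
    [0.011,-0.005,0.246],
  ],
  angular=[
    [0,-0.001,-0.001],
    [0,-0.001,-0.001],
    [0,-0.001,-0.001],
    [0,-0.001,-0.001],
    [0,-0.001,-0.001],
    [0,-0.001,-0.001],
    [0,-0.001,-0.001],
  ],
  fingers=[0.65,0.65,0.65,0.65,0.65,0.65,0.65],
)

```text
clock: 24.42
position: [0.4973, 0.4537, 0.0133]
orientation: [[0.544, 0.839, 0.0], [0.839, -0.544, 0.001], [0.001, -0.0, -1.0]]
contact_force: [-0.6, 0.6, 0.5]
finger_gap: 0.0552
```

Request:
step_arm(
  linear=[
    [0,0,0],
    [0,0,0],
    [0,0,0],
    [0,0,0],
    [0,0,0],
    [0,0,0],
  ],
  angular=[
    [0,0,0],
    [0,0,0],
    [0,0,0],
    [0,0,0],
    [0,0,0],
    [0,0,0],
  ],
  fingers=[0.36,0.36,0.36,0.36,0.36,0.36],
  squeeze=30,
)

```text
clock: 25.18
position: [0.4971, 0.4537, 0.0132]
orientation: [[0.543, 0.839, -0.0], [0.839, -0.543, 0.001], [0.001, -0.0, -1.0]]
contact_force: [-2.3, -0.9, 5.6]
finger_gap: 0.0371
```

Request:
step_arm(
  linear=[
    [0,0,-0.01],
    [0,0,-0.03],
    [0,0,-0.08],
    [0,0,-0.16],
    [0,0,-0.26],
    [0,0,-0.31],
    [0,0,-0.31],
  ],
  angular=[
    [0,0,0],
    [0,0,0],
    [0,0,0],
    [0,0,0],
    [0,0,0],
    [0,0,0],
    [0,0,0],
  ],
  fingers=[0.36,0.36,0.36,0.36,0.36,0.36,0.36],
)

```text
clock: 26.05
position: [0.4982, 0.4542, 0.2023]
orientation: [[0.544, 0.839, 0.003], [0.839, -0.544, 0.004], [0.005, 0.001, -1.0]]
contact_force: [-0.7, 0.1, -0.1]
finger_gap: 0.037
```

```bash
python3 - <<'E'
from h import *
o=ctrl.get_obs();print(o['position'],o['contact_force'],o['finger_gap']); plan([.6057,.0013,.20],57)
E
```

```text
[0.49821015 0.45419634 0.20230085] [-0.67465371  0.07839823 -0.05952959] 0.037013363819729875
lin [-0.5361  0.5607  0.0013] ang [ 0.0004 -0.0034  0.0007]
```

Request:
step_arm(
  linear=[
    [-0.05,0.05,0],
    [-0.12,0.12,0],
    [-0.19,0.19,0],
    [-0.26,0.27,0],
    [-0.33,0.35,0],
    [-0.4,0.42,0],
    [-0.47,0.49,0],
    [-0.52,0.54,0],
    [-0.536,0.561,0],
    [-0.536,0.561,0],
  ],
  angular=[
    [0,-0.003,0],
    [0,-0.003,0],
    [0,-0.003,0],
    [0,-0.003,0],
    [0,-0.003,0],
    [0,-0.003,0],
    [0,-0.003,0],
    [0,-0.003,0],
    [0,-0.003,0],
    [0,-0.003,0],
  ],
  fingers=[0.36,0.36,0.36,0.36,0.36,0.36,0.36,0.36,0.36,0.36],
)

```text
clock: 27.3
position: [0.6043, -0.0001, 0.1972]
orientation: [[0.545, 0.839, -0.005], [0.839, -0.545, -0.005], [-0.007, -0.002, -1.0]]
contact_force: [0.1, 1.4, -0.1]
finger_gap: 0.0371
```

Request:
step_arm(
  linear=[
    [0,0,0],
    [0,0,0],
    [0,0,0],
  ],
  angular=[
    [0,0,0],
    [0,0,0],
    [0,0,0],
  ],
  fingers=[0.36,0.36,0.36],
)

```text
clock: 27.68
position: [0.6044, 0.0017, 0.1979]
orientation: [[0.542, 0.84, -0.004], [0.84, -0.542, -0.004], [-0.006, -0.001, -1.0]]
contact_force: [-0.4, -0.8, -0.8]
finger_gap: 0.0372
```

```bash
python3 - <<'E'
from h import *
d=snap('wrist','w11'); o=ctrl.get_obs(); print(o['position'],yaw(),o['finger_gap'],o['contact_force'])
crop('w11',130,30,390,225,3,'w11b')
E
```

```text
[0.60447033 0.00133414 0.19796967] 57.15542038447465 0.03711679080405049 [-0.22059482  0.65217133 -0.81367609]
```

View pics/w11b.png

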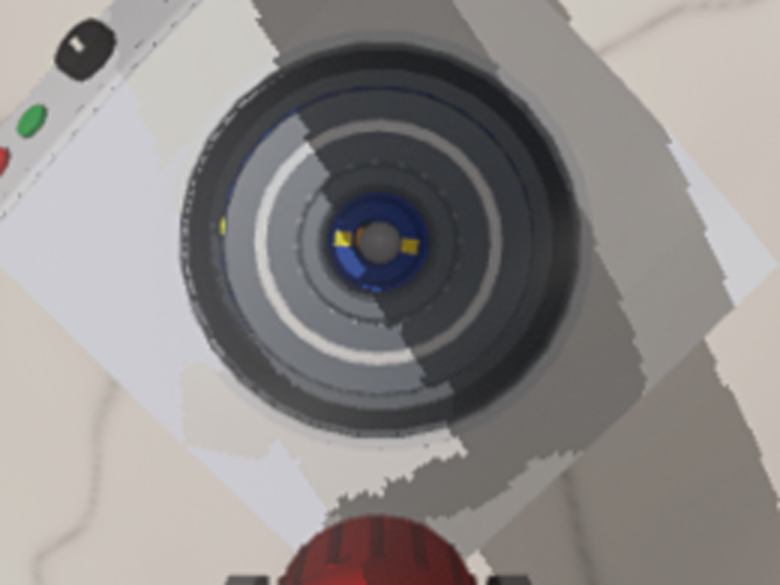

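The lid lies flat and concentric on the rotor. The spindle tip is at (380,243) and the knob is held at the bottom edge of the crop.

```bash
python3 - <<'E'
from h import *
d=load('w11'); g=lambda x,y,z:atz(d,130+x/3,30+y/3,z,True)
o=ctrl.get_obs();R=np.array(o['orientation']); P=np.array(o['position'])
h=lambda x,y,dz:R.T@(g(x,y,P[2]+dz)-P)*1000
print('knob bot',h(378,515,-.0132),'top',h(378,558,.0148),h(278,585,.0148),h(478,585,.0148))
print('tip',g(379.5,243,.126),'white ring',g(379,242,.094))
S=g(379.5,243,.126)
t=S-R@np.array([1.05,1.2,0])/1000; print(t); plan([*t[:2],.20],57); plan([*t[:2],.146],57)
E
```

```text
knob bot [  1.39353884 -15.56758949  13.206639  ] top [  1.35658368 -17.94482135 -14.79140634] [-14.28272344 -13.27225612 -14.70287264] [ 16.99845954 -13.40518726 -14.88864314]
tip [0.55136309 0.03716227 0.126     ] white ring [0.55146147 0.03681926 0.094     ]
[0.54978545 0.03693097 0.12600737]
lin [ 0.0004 -0.1088 -0.0033] ang [-0.0006  0.0038  0.0017]
lin [ 0.0009 -0.1087  0.0867] ang [-0.0006  0.0038  0.0017]
```

```bash
python3 - <<'E'
from h import *
im=load('w11')['frame'].astype(int); m=(im[...,0]>60)&(im[...,0]>2*im[...,1])
for r in range(198,262,4):
    c=np.where(m[r,190:320])[0]+190
    print(r,(c.min(),c.max(),len(c)) if len(c) else None, im[r,[245,250,256,262,268],0])
E
```

```text
198 None [118 117 116 115 115]
202 None [117 105  84  96 116]
206 None [105 102  73  86  64]
210 (np.int64(248), np.int64(276), 11) [106 104  70  86  65]
214 (np.int64(244), np.int64(278), 19) [107 106  70  87  66]
218 (np.int64(237), np.int64(283), 33) [109  96  89  87  77]
222 (np.int64(232), np.int64(286), 54) [131 132  95  93  89]
226 (np.int64(227), np.int64(287), 61) [163 170 100 100  94]
230 (np.int64(226), np.int64(288), 63) [123 170 116 100  98]
234 (np.int64(229), np.int64(290), 62) [101  99 106  99  98]
238 (np.int64(227), np.int64(292), 66) [100 101 100  99  98]
242 (np.int64(225), np.int64(291), 67) [100 100  99  99  98]
246 (np.int64(222), np.int64(292), 71) [100 100  99  99  98]
250 (np.int64(222), np.int64(292), 71) [101  95  98  99  98]
254 (np.int64(221), np.int64(292), 72) [ 99 100 100  92  99]
258 (np.int64(221), np.int64(291), 71) [100  96 100  94 100]
```

```bash
python3 - <<'E'
from h import *
plan([.5484,.0372,.20],57); plan([.5484,.0372,.150],57)
E
```

```text
lin [-0.0005 -0.1109 -0.0033] ang [-0.0006  0.0038  0.0017]
lin [ 0.     -0.1109  0.0801] ang [-0.0006  0.0038  0.0017]
```

Request:
step_arm(
  linear=[
    [0,-0.04,0],
    [0,-0.09,0],
    [0,-0.111,0],
    [0,-0.111,0],
    [0,-0.111,0.03],
    [0,-0.111,0.06],
    [0,-0.111,0.075],
    [0,-0.111,0.075],
    [0,-0.111,0.075],
    [0,-0.111,0.075],
  ],
  angular=[
    [0,0.004,0.002],
    [0,0.004,0.002],
    [0,0.004,0.002],
    [0,0.004,0.002],
    [0,0.004,0.002],
    [0,0.004,0.002],
    [0,0.004,0.002],
    [0,0.004,0.002],
    [0,0.004,0.002],
    [0,0.004,0.002],
  ],
  fingers=[0.36,0.36,0.36,0.36,0.36,0.36,0.36,0.36,0.36,0.36],
)

```text
clock: 28.98
position: [0.5489, 0.0364, 0.1537]
orientation: [[0.546, 0.838, 0.001], [0.838, -0.546, 0.001], [0.001, -0.0, -1.0]]
contact_force: [1.6, 0.0, -0.7]
finger_gap: 0.0371
```

```bash
python3 - <<'E'
from h import *
o=ctrl.get_obs();print(o['position'],o['contact_force'],yaw()); plan([.5484,.0372,.142],57); plan([.5484,.0372,.136],57)
E
```

```text
[0.54887493 0.03638597 0.15365833] [ 1.55589861  0.03180654 -0.72559422] 56.89724466556123
lin [ 0.0007 -0.0014  0.0194] ang [-0.     -0.0006 -0.0011]
lin [ 0.0007 -0.0014  0.0294] ang [-0.     -0.0006 -0.0011]
```

Request:
step_arm(
  linear=[
    [0.0005,-0.001,0.006],
    [0.0005,-0.001,0.012],
    [0.0005,-0.001,0.018],
    [0.0005,-0.001,0.024],
    [0.0005,-0.001,0.028],
    [0.0005,-0.001,0.028],
  ],
  angular=[
    [0,0,-0.001],
    [0,0,-0.001],
    [0,0,-0.001],
    [0,0,-0.001],
    [0,0,-0.001],
    [0,0,-0.001],
  ],
  fingers=[0.36,0.36,0.36,0.36,0.36,0.36],
)

```text
clock: 29.72
position: [0.548, 0.0369, 0.136]
orientation: [[0.545, 0.838, -0.001], [0.838, -0.545, 0.001], [-0.0, -0.001, -1.0]]
contact_force: [-0.8, 1.2, -1.2]
finger_gap: 0.0371
```

Engaged without force. Lowering to home (0.123).

Request:
step_arm(
  linear=[
    [0,0,0.005],
    [0,0,0.01],
    [0,0,0.015],
    [0,0,0.019],
    [0,0,0.022],
    [0,0,0.023],
  ],
  angular=[
    [0,0,0],
    [0,0,0],
    [0,0,0],
    [0,0,0],
    [0,0,0],
    [0,0,0],
  ],
  fingers=[0.36,0.36,0.36,0.36,0.36,0.36],
)

```text
clock: 30.48
position: [0.5483, 0.0369, 0.1231]
orientation: [[0.545, 0.838, -0.0], [0.838, -0.545, 0.001], [0.001, -0.001, -1.0]]
contact_force: [-2.5, -0.8, 9.1]
finger_gap: 0.0369
```

Request:
step_arm(
  linear=[
    [0,0,-0.001],
    [0,0,-0.001],
    [0,0,-0.001],
    [0,0,-0.001],
    [0,0,-0.03],
    [0,0,-0.09],
    [0,0,-0.19],
    [0,0,-0.195],
    [0,0,-0.195],
  ],
  angular=[
    [0,0,0],
    [0,0,0],
    [0,0,0],
    [0,0,0],
    [0,0,0],
    [0,0,0],
    [0,0,0],
    [0,0,0],
    [0,0,0],
  ],
  fingers=[0.62,0.62,0.62,0.62,0.62,0.62,0.62,0.62,0.62],
)

```text
clock: 31.6
position: [0.5484, 0.0369, 0.2405]
orientation: [[0.545, 0.838, 0.001], [0.838, -0.545, 0.001], [0.002, 0.0, -1.0]]
contact_force: [0.7, -0.7, -0.4]
finger_gap: 0.0529
```

```bash
python3 - <<'E'
from h import *
o=ctrl.get_obs();print(o['position'],o['contact_force'],o['finger_gap']); plan([.484,-.435,.24],57)
E
```

```text
[0.54844972 0.03685375 0.2404967 ] [ 0.66136286 -0.74499487 -0.41751072] 0.05291377836203683
lin [-7.179e-01  3.385e-01 -2.000e-04] ang [ 0.0002 -0.001  -0.0002]
```

Request:
step_arm(
  linear=[
    [-0.718,0.339,0],
    [-0.718,0.339,0],
    [-0.718,0.339,0],
    [-0.718,0.339,0],
    [-0.718,0.339,0],
    [-0.718,0.339,0],
    [-0.718,0.339,0],
    [-0.718,0.339,0],
    [-0.718,0.339,0],
    [-0.718,0.339,0],
  ],
  angular=[
    [0,0,0],
    [0,0,0],
    [0,0,0],
    [0,0,0],
    [0,0,0],
    [0,0,0],
    [0,0,0],
    [0,0,0],
    [0,0,0],
    [0,0,0],
  ],
  fingers=[0.62,0.62,0.62,0.62,0.62,0.62,0.62,0.62,0.62,0.62],
)

```text
clock: 32.85
position: [0.4839, -0.4344, 0.2379]
orientation: [[0.545, 0.839, -0.002], [0.839, -0.545, 0.002], [0.001, -0.003, -1.0]]
contact_force: [0.2, 0.1, -0.4]
finger_gap: 0.0526
```

Request:
step_arm(
  linear=[
    [0,0,0],
    [0,0,0],
  ],
  angular=[
    [0,0,0],
    [0,0,0],
  ],
  fingers=[0.62,0.62],
)

```text
clock: 33.1
position: [0.4848, -0.4339, 0.2392]
orientation: [[0.543, 0.84, -0.0], [0.84, -0.543, 0.001], [0.001, -0.001, -1.0]]
contact_force: [0.5, -0.4, -0.1]
finger_gap: 0.053
```

```bash
python3 - <<'E'
from h import *
d=snap('wrist','w12'); o=ctrl.get_obs(); print(o['position'],yaw(),o['finger_gap'],o['contact_force'])
im=d['frame'].astype(int); u,v=proj(d,[.484,-.435,.09],True); print(u,v)
# black knob blob
g=(im.max(2)<50).astype(np.uint8); g[230:]=0
n,l,s,c=cv2.connectedComponentsWithStats(g)
for i in range(1,n):
    if s[i,4]>60: print(s[i],c[i])
crop('w12',130,60,390,255,3,'w12b')
E
```

```text
[ 0.48466804 -0.43412406  0.23931915] 57.08406775597358 0.052985702469965104 [-0.26920011  0.05306785  0.57508573]
253.23827032477584 173.28621256348885
[  7 121  60  24 845] [ 36.90532544 133.42366864]
[368 141  19  34  68] [372.52941176 155.91176471]
[392 157  15  31 191] [397.08900524 169.64921466]
[256 161   9  28  90] [260.44444444 171.33333333]
```

View pics/w12b.png

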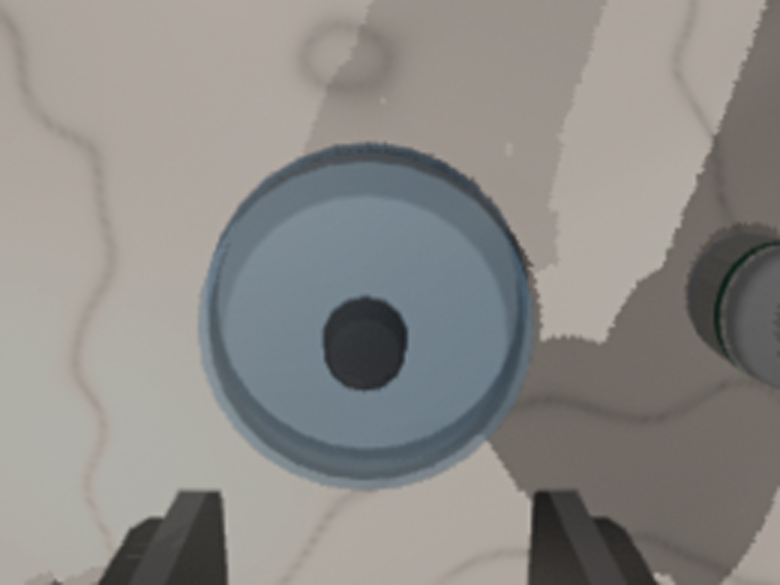

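The cover's black knob has its top face centred at (365,349). The bottle is at the right, clear of the fingers. This is my 15th picture.

```bash
python3 - <<'E'
from h import *
d=load('w12'); g=lambda x,y,z:atz(d,130+x/3,60+y/3,z,True)
o=ctrl.get_obs();R=np.array(o['orientation']); P=o['position']
p=g(365,349,.090);print(p,np.linalg.norm(g(323,349,.09)-g(407,349,.09)), 'mouth',g(369,317,0.003)); t=p-R@[.00095,.0,0]; print(t)
plan([*t[:2],.073],57)
E
```

```text
[ 0.48579276 -0.43805538  0.09      ] 0.028343813601277967 mouth [ 0.4918076  -0.44115992  0.003     ]
[ 0.48527652 -0.43885288  0.08999934]
lin [-0.0063  0.0053  0.2772] ang [-0.0004 -0.0004  0.0009]
```

Request:
step_arm(
  linear=[
    [-0.006,0.005,0.08],
    [-0.006,0.005,0.16],
    [-0.006,0.005,0.22],
    [-0.006,0.005,0.26],
    [-0.006,0.005,0.277],
    [-0.006,0.005,0.277],
    [-0.006,0.005,0.277],
    [-0.006,0.005,0.277],
  ],
  angular=[
    [0,0,0.001],
    [0,0,0.001],
    [0,0,0.001],
    [0,0,0.001],
    [0,0,0.001],
    [0,0,0.001],
    [0,0,0.001],
    [0,0,0.001],
  ],
  fingers=[0.62,0.62,0.62,0.62,0.62,0.62,0.62,0.62],
)

```text
clock: 34.15
position: [0.4849, -0.4402, 0.0742]
orientation: [[0.546, 0.838, 0.001], [0.838, -0.546, -0.001], [0.0, 0.001, -1.0]]
contact_force: [-0.4, -0.2, 0.1]
finger_gap: 0.0527
```

Request:
step_arm(
  linear=[
    [0,0,0],
    [0,0,0],
    [0,0,0],
    [0,0,0],
    [0,0,0],
    [0,0,0],
    [0,0,0],
  ],
  angular=[
    [0,0,0],
    [0,0,0],
    [0,0,0],
    [0,0,0],
    [0,0,0],
    [0,0,0],
    [0,0,0],
  ],
  fingers=[0.25,0.25,0.25,0.25,0.25,0.25,0.25],
  squeeze=40,
)

```text
clock: 35.02
position: [0.4847, -0.4399, 0.0737]
orientation: [[0.546, 0.838, 0.0], [0.838, -0.546, 0.0], [0.0, 0.0, -1.0]]
contact_force: [-0.7, 0.8, 6.1]
finger_gap: 0.0265
```

```bash
python3 - <<'E'
from h import *
o=ctrl.get_obs();print(o['position'],o['contact_force'],o['finger_gap'],yaw())
E
```

```text
[ 0.48467503 -0.43991915  0.07367104] [-0.73824703  0.81157178  6.14975287] 0.026466293142358585 56.89515813372047
```

Request:
step_arm(
  linear=[
    [0,0,-0.01],
    [0,0,-0.03],
    [0,0,-0.08],
    [0,0,-0.16],
    [0,0,-0.25],
    [0,0,-0.31],
    [0,0,-0.31],
    [0,0,-0.31],
  ],
  angular=[
    [0,0,0],
    [0,0,0],
    [0,0,0],
    [0,0,0],
    [0,0,0],
    [0,0,0],
    [0,0,0],
    [0,0,0],
  ],
  fingers=[0.25,0.25,0.25,0.25,0.25,0.25,0.25,0.25],
)

```text
clock: 36.02
position: [0.4843, -0.4395, 0.2584]
orientation: [[0.546, 0.838, -0.001], [0.838, -0.546, 0.001], [0.0, -0.002, -1.0]]
contact_force: [-0.0, 0.6, -1.0]
finger_gap: 0.0263
```

```bash
python3 - <<'E'
from h import *
o=ctrl.get_obs();print(o['position'],o['contact_force'],o['finger_gap'],yaw()); plan([.5494,.0366,.26],57)
E
```

```text
[ 0.48430748 -0.43953161  0.25836976] [-0.02640621  0.61830658 -0.96779145] 0.026294653068694624 56.891783927375236
lin [ 0.724  -0.3426 -0.0018] ang [-0.0011 -0.0003 -0.0012]
```

Request:
step_arm(
  linear=[
    [0.05,-0.025,-0.002],
    [0.13,-0.062,-0.002],
    [0.22,-0.104,-0.002],
    [0.31,-0.147,-0.002],
    [0.4,-0.189,-0.002],
    [0.49,-0.232,-0.002],
    [0.58,-0.274,-0.002],
    [0.66,-0.312,-0.002],
    [0.71,-0.336,-0.002],
    [0.724,-0.343,-0.002],
  ],
  angular=[
    [-0.001,0,-0.001],
    [-0.001,0,-0.001],
    [-0.001,0,-0.001],
    [-0.001,0,-0.001],
    [-0.001,0,-0.001],
    [-0.001,0,-0.001],
    [-0.001,0,-0.001],
    [-0.001,0,-0.001],
    [-0.001,0,-0.001],
    [-0.001,0,-0.001],
  ],
  fingers=[0.25,0.25,0.25,0.25,0.25,0.25,0.25,0.25,0.25,0.25],
)

```text
clock: 37.28
position: [0.5485, 0.0397, 0.2585]
orientation: [[0.541, 0.841, -0.003], [0.841, -0.541, -0.0], [-0.002, -0.002, -1.0]]
contact_force: [-0.3, -1.8, -1.6]
finger_gap: 0.0264
```

Request:
step_arm(
  linear=[
    [0,0,0],
    [0,0,0.0],
    [0,0,0.0],
  ],
  angular=[
    [0,0,0],
    [0,0,0],
    [0,0,0],
  ],
  fingers=[0.25,0.25,0.25],
)

```text
clock: 37.65
position: [0.5493, 0.0348, 0.2605]
orientation: [[0.547, 0.837, 0.001], [0.837, -0.547, -0.0], [0.0, 0.001, -1.0]]
contact_force: [0.2, -0.2, -1.7]
finger_gap: 0.0261
```

```bash
python3 - <<'E'
from h import *
o=ctrl.get_obs();print(o['position'],o['contact_force'],o['finger_gap'],yaw()); plan([.5494,.0366,.175],57);plan([.5494,.0366,.157],57)
E
```

```text
[0.54934721 0.03478    0.26047591] [ 0.16261515 -0.21307907 -1.65461863] 0.026119654248423017 56.83682164680145
lin [ 0.0026 -0.0017  0.1425] ang [ 0.0006 -0.     -0.0018]
lin [ 0.0026 -0.0018  0.1725] ang [ 0.0006 -0.     -0.0018]
```

Request:
step_arm(
  linear=[
    [0.0025,-0.0015,0.03],
    [0.0025,-0.0015,0.06],
    [0.0025,-0.0015,0.09],
    [0.0025,-0.0015,0.12],
    [0.0025,-0.0015,0.14],
    [0.0025,-0.0015,0.15],
    [0.0025,-0.0015,0.15],
    [0.0025,-0.0015,0.15],
  ],
  angular=[
    [0,0,-0.002],
    [0,0,-0.002],
    [0,0,-0.002],
    [0,0,-0.002],
    [0,0,-0.002],
    [0,0,-0.002],
    [0,0,-0.002],
    [0,0,-0.002],
  ],
  fingers=[0.25,0.25,0.25,0.25,0.25,0.25,0.25,0.25],
)

```text
clock: 38.65
position: [0.55, 0.0382, 0.171]
orientation: [[0.542, 0.84, 0.002], [0.84, -0.542, -0.0], [0.001, 0.002, -1.0]]
contact_force: [-0.6, 0.4, -1.1]
finger_gap: 0.0259
```

```bash
python3 - <<'E'
from h import *
o=ctrl.get_obs();print(o['position'],o['contact_force'],o['finger_gap'],yaw()); plan([.5494,.0366,.157],57)
E
```

```text
[0.54995324 0.03818845 0.17103478] [-0.62293583  0.37227586 -1.06820817] 0.02592636596945041 57.164465113329996
lin [-0.0027  0.0006  0.0234] ang [ 0.001  -0.0006  0.0018]
```

Request:
step_arm(
  linear=[
    [-0.002,0,0],
    [-0.002,0,0.006],
    [-0.002,0,0.012],
    [-0.002,0,0.017],
    [-0.002,0,0.021],
    [-0.002,0,0.025],
    [-0.002,0,0.027],
    [-0.002,0,0.027],
  ],
  angular=[
    [0.001,0,0],
    [0.001,0,0],
    [0.001,0,0],
    [0.001,0,0],
    [0.001,0,0],
    [0.001,0,0],
    [0.001,0,0],
    [0.001,0,0],
  ],
  fingers=[0.25,0.25,0.25,0.25,0.25,0.25,0.25,0.25],
)

```text
clock: 39.65
position: [0.5489, 0.0371, 0.1555]
orientation: [[0.542, 0.84, -0.0], [0.84, -0.542, 0.001], [0.001, -0.001, -1.0]]
contact_force: [-8.1, -0.1, 11.7]
finger_gap: 0.0262
```

Contact at the predicted 0.1557. Releasing and backing away, then a final look.

Request:
step_arm(
  linear=[
    [0,0,-0.002],
    [0,0,-0.002],
    [0,0,-0.002],
    [0,0,-0.002],
    [0,0,-0.002],
    [0,0,-0.03],
    [0,0,-0.09],
    [0,0,-0.19],
    [0,0,-0.28],
    [0,0,-0.28],
  ],
  angular=[
    [0,0,0],
    [0,0,0],
    [0,0,0],
    [0,0,0],
    [0,0,0],
    [0,0,0],
    [0,0,0],
    [0,0,0],
    [0,0,0],
    [0,0,0],
  ],
  fingers=[0.25,0.55,0.55,0.55,0.55,0.55,0.55,0.55,0.55,0.55],
)

```text
clock: 40.9
position: [0.551, 0.0366, 0.3285]
orientation: [[0.543, 0.84, 0.009], [0.84, -0.543, 0.002], [0.007, 0.006, -1.0]]
contact_force: [0.7, -0.8, -0.7]
finger_gap: 0.0471
```

```bash
python3 - <<'E'
from h import *
d=snap('wrist','w13'); s=snap('side','s13'); o=ctrl.get_obs();print(o['position'],o['contact_force'],o['finger_gap'])
a=cv2.imread('pics/w13.png')[60:230,140:380]; a=cv2.resize(a,(400,283))
b=cv2.imread('pics/s13.png')[40:340,0:400]; b=cv2.resize(b,(800,600))[:,:400]
c=cv2.imread('pics/s13.png')[120:250,150:330]; c=cv2.resize(c,(400,289),interpolation=cv2.INTER_CUBIC)
r=np.zeros((600,400,3),np.uint8); r[:283]=a; r[283:572]=c
cv2.imwrite('pics/fin.png',np.hstack([b,r]))
E
```

```text
[0.54923138 0.03694354 0.32353069] [-0.34326478  0.19898986 -0.28570609] 0.047270299382609536
```

View pics/fin.png

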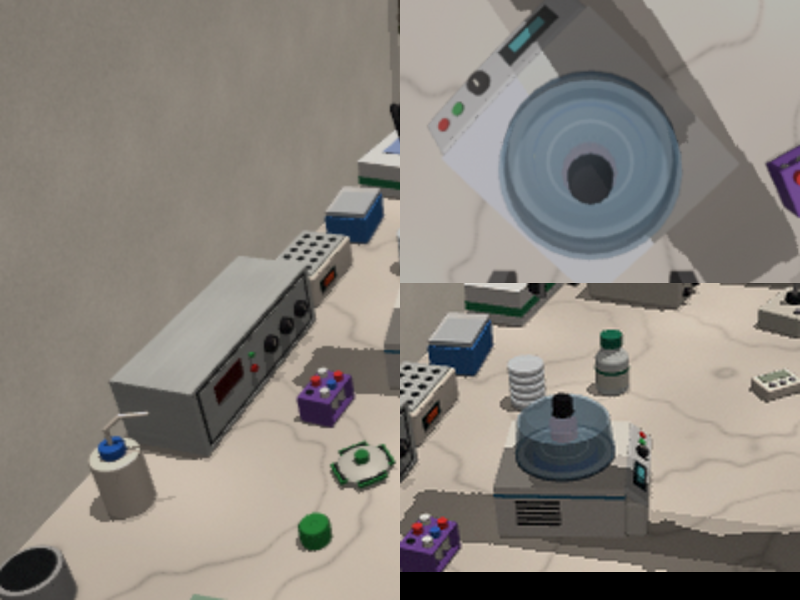

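The cover stands level over the bowl, with the knob's cylinder visible inside as a lilac shape through the blue cover. The dishes, bottle, rack and spare rotor haven't moved. Handing in.

```bash
python3 - <<'E'
from h import *
f=load('s13')['frame'].astype(int); print('cylinder colour',f[185:192,222:228].mean((0,1)),'cover beside',f[185:192,205:210].mean((0,1)))
print(ctrl.get_obs()['clock'],ctrl.sign_off())
E
```

```text
cylinder colour [ 99.97619048  98.19047619 108.04761905] cover beside [67.34285714 79.14285714 85.77142857]
the job is handed in; nothing more can be done
41.0 None
```

The centrifuge is back together in the order you asked: rotor, lid, red knob, then cover. I handed it in at 41 s with the gripper open and clear of everything.

**Seating heights:** each part was lowered until it made light contact, at the height I had worked out for it being fully home.

| Part | Tool height at contact |
|---|---|
| Rotor (groove over the pin) | 90.6 mm |
| Lid | 99.2 mm |
| Knob | 123.1 mm |
| Cover | 155.5 mm |

**Forces:** the highest I saw between moves was about 14 N, a sideways push of 8 N combined with 12 N upwards as the cover touched down.

**Final pictures:** the cover stands level around the bowl with the knob inside it. The bottle, dishes, rack and spare rotor look undisturbed by eye; I did not measure their positions.

**Weaker checks:**
- **Knob colour:** seen through the blue cover it looks grey-lilac, not red. Its seating therefore rests mainly on the contact height, and I did not photograph it before the cover went on.
- **Camera agreement:** the top camera differed from the wrist camera by 3–8 mm, so I placed everything by the wrist camera. Its own readings differed by 1–2 mm depending on distance.

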